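# Trace the cam edge with the stylus

## Robot

A 6-joint arm with a two-finger parallel gripper is mounted at the origin on a cart in front of the work surface, level with it; the furniture and walls round the work are solid. World frame = base frame: x ahead of the robot, y to its left, z up, the work surface at z = 0. Lengths are in m, angles in degrees, forces in N, time in s.
With the tool pointing down it reaches from about 0.4 to 0.825 m from the base axis. Payload 7 kg.
Tool frame: the origin (TCP) lies at the very end of the fingers, on their centre line; the grasp point (between the pads) lies hold_point_z behind it (hold_point_z is the distance from the TCP to the grasp point, in m); z points along the fingers, y is the direction in which the jaws open and shut (so a half turn about z gives the same grasp; the last joint's range is limited). The gripper opens to 88 mm and grips with 3 to 60 N. Pads are 19 mm wide; open, the fingers measure 130 mm over their backs; the gripper's body (78 mm by 193 mm) begins 47 mm behind the grasp point.
Start: joints at [-48.868, 20.546, 0.682, 0, -70.136, -16.507], TCP at [0.281, -0.614, 0.227] pointing down, gripper open.
Joint ranges: [-176.03, 176.03], [-82.01, 121.73], [-58.28, 71.71], [-173.87, 95.51], [-174.79, -0.11], [-173.66, 173.66]. Speed limits (degrees/s): [136.94, 136.94, 172.46, 180, 180, 180].

## Interface

Orientations are given as [roll, pitch, yaw] about the fixed x, y, z axes, in that order (R = Rz(yaw) Ry(pitch) Rx(roll)).
In Python, from plant import get_obs, snapshot, close_job, hold_point_z gives the robot as it stands. The module is installed in compiled form; this text tells all that it offers.
- The arm moves only by the tool jog_arm, never from a script. Its argument "commands" is a list of rows, each a list of 4 numbers: the shift along the world's x, y, z in mm, then the turn about the world's z in degrees. In form: [[x, y, z, turn], ...]. A call has exactly 10 rows; each row shifts and turns the commanded pose from where the row before left it; what a row does not reach is not made up. A row lasts 1/12 s, in which the tool goes at most 41.7 mm and 7.16 degrees, less where a joint would pass 70% of its speed; a pose out of reach is approached as far as the arm can. A call is refused whole if a number of a shift passes 41.7 or a number of a turn 7.16, either way. A call with a gripper value outside its range is refused whole. "fingers" is the finger opening in mm, from 0 to 87.6, set as the call begins (left out, the last holds). The fingers move at their own pace and stop on an object; the grip force is fixed at half the most. Time passes only in rows, so rows that do not move let the fingers close, or fill a call up. It gives the time, the measured TCP pose, the force and the opening at its end, in the units of the state.
- get_obs(): the state, without advancing time (a new reading comes with each control period).
- snapshot(name): name is "scene" or "top"; returns a dict with "image" (420x560x3 uint8, red, green, blue), "fov_y" (degrees; the focal length in pixels is half the picture's height over the tangent of half this angle, whatever the lens; pixels are square), "cx", "cy" (the principal point, pixels), "rvec" (rotation vector, rad) and "tvec" (3), from world to camera coordinates, as OpenCV has them. Camera axes: x right, y down, z forward; pixel columns grow to the right and rows downward; lengths in m; the calibration is good to about 2 mm. A picture is of the moment at which its call begins. There is no depth.
- close_job(): hands the job in, once; it reports no verdict.
The state is a dict: "clock": time; "joint_pos": joint angles; "qvel": joint speeds; "tau": joint torques, N m; "tool_pos": TCP position; "orientation": TCP orientation; "force": force on the tool from outside, world axes, zero at the start; "moment": the same for the moment, N m; "opening": finger opening in m.
Only numpy, scipy, OpenCV 4.12 (cv2) and the standard library are available. Lean on these libraries where they do the work, as an engineer would, in place of code of your own. Each camera call takes 0.05 s, during which the arm holds its last target.

## Task

Check the cam edge by feel: take the stylus from its stand, set its ball end against the cam's edge in the hollow on the round start pin's side, and trace the edge over the large nose (the end away from the two posts) to the hollow on the square finish block's side, staying below the cam's top face and clear of the base plate, keeping it touching but only lightly (never above 12 N). Then put the stylus back upright in its stand, fully home, and let go; leave the nut jar and the loupe where they are.

Things in the scene. Friction and masses are not known exactly. Their poses are not given: they have to be found in the camera images.
- fixture: Cam checking fixture, fixed to the bench: aluminium plate 156 x 124 x 8 mm carrying a steel plate cam and two short posts. Origin under the plate at the nominal cam centre, z up, +x towards the cam's large nose; the plate spans x -74..82 mm, y -62..62 mm. This pose is the plate's; the cam on it can lie a little off (see cam_centre). Stylus on polished steel: friction about 0.2
- cam_centre (a point): Nominal cam centre, at the cam's top face. Cam edge: upright, 12 to 28 mm above the bench; screw head on top to 36 mm. Nominal outline, angle t from +x of the fixture: r = 42 + 4 cos t + 11 cos 2t mm (large nose 57). Set by hand, the cam really lies up to 8 mm off along the +x+y diagonal, either way, and turned up to 0.06 rad: not measured, find it by feel. It does not give way
- edge_0 (a point): Start of the trace, in the hollow near the round start pin (-y side): nominal place in plan of the stylus axis touching the cam, 5 mm outside the nominal edge, given 17 mm above the bench. edge_0 to edge_6 lie 29 mm apart along the trace; the true touching place is up to 8 mm nearer or farther. Be in touch, ball centre 15 to 26 mm above the bench, passing within 12 mm of each in turn
- edge_1 (a point): The same, point 1 of the trace, on the flank of the large nose
- edge_2 (a point): The same, point 2 of the trace, on the flank of the large nose
- edge_3 (a point): The same, top of the large nose
- edge_4 (a point): The same, point 4 of the trace, on the flank of the large nose
- edge_5 (a point): The same, point 5 of the trace, on the flank of the large nose
- edge_6 (a point): The same, end of the trace, in the hollow beside the square finish block (+y side)
- start_pin (a point): Top centre of the round steel start pin on the plate, diameter 8 mm, top 26 mm above the bench; it stands 26 mm beyond edge_0, at the start
- finish_block (a point): Top centre of the square steel finish block on the plate, 9 x 9 mm, top 26 mm above the bench; it stands 26 mm beyond edge_6, at the end
- stylus_tip (a point): Centre of the ball end (diameter 10 mm) of the stylus; the lowest point of the stylus is 5 mm below. Stylus: steel, 90 mm tall, 70 g, standing upright; from its lowest point up: ball-ended round shank of diameter 10 mm to 26 mm, flange of diameter 26 mm from 26 to 30 mm, square aluminium handle 14 x 14 mm from 30 to 90 mm. z is up along the stylus, x and y are square to the handle's flats
- stylus_mid (a point): Point on the stylus axis 45 mm above its lowest point, half-way up; 15 mm above the flange's top, on the handle
- stylus: The stylus as a whole; origin at its lowest point, axes as for stylus_tip
- stand_hole (a point): Centre of the mouth of the hole in the stylus stand, 40 mm above the bench. Stand: fixed grey plastic block 60 x 60 x 40 mm on a 70 mm foot, with one round hole of diameter 15 mm, 30 mm deep. Fully home, the stylus stands upright with its shank in the hole and the flange's underside resting on the block's top (lowest point 14 mm above the bench)
- nut_jar: White plastic jar with lid, diameter 44 mm, 61 mm high, standing loose; origin under its centre
- loupe: Black loupe, diameter 37 mm, 38 mm high, standing loose; origin under its centre
There are look-alikes about, which are no part of the job. Of the things that look like the part that bears stand_hole, the largest one is meant.

How it is judged (in metres and radians):
On the way, in this order (a step that is already met when the one before it is completed fails the run):
1. the stylus touches the cam's edge in the first hollow, on the start pin's side (horizontal distance between stylus_tip and edge_0 below 0.012 m and z of stylus_tip in the frame of fixture between 0.0145 and 0.027 m and contact force between stylus and fixture above 0.3 N), for 0.2 s.
2. the stylus touches the cam's edge on the first flank, low (horizontal distance between stylus_tip and edge_1 below 0.012 m and z of stylus_tip in the frame of fixture between 0.0145 and 0.027 m and contact force between stylus and fixture above 0.3 N), for 0.2 s.
3. the stylus touches the cam's edge on the first flank, high (horizontal distance between stylus_tip and edge_2 below 0.012 m and z of stylus_tip in the frame of fixture between 0.0145 and 0.027 m and contact force between stylus and fixture above 0.3 N), for 0.2 s.
4. the stylus touches the cam's edge at the top of the large nose (horizontal distance between stylus_tip and edge_3 below 0.012 m and z of stylus_tip in the frame of fixture between 0.0145 and 0.027 m and contact force between stylus and fixture above 0.3 N), for 0.2 s.
5. the stylus touches the cam's edge on the second flank, high (horizontal distance between stylus_tip and edge_4 below 0.012 m and z of stylus_tip in the frame of fixture between 0.0145 and 0.027 m and contact force between stylus and fixture above 0.3 N), for 0.2 s.
6. the stylus touches the cam's edge on the second flank, low (horizontal distance between stylus_tip and edge_5 below 0.012 m and z of stylus_tip in the frame of fixture between 0.0145 and 0.027 m and contact force between stylus and fixture above 0.3 N), for 0.2 s.
7. the stylus touches the cam's edge in the second hollow, on the finish block's side (horizontal distance between stylus_tip and edge_6 below 0.012 m and z of stylus_tip in the frame of fixture between 0.0145 and 0.027 m and contact force between stylus and fixture above 0.3 N), for 0.2 s.
At the end, for the whole second after the job is handed in: the stylus stands released and at rest in its stand: axis within 4 mm of the hole's centre, flange within 2.5 mm of the block's top, within 0.08 rad of upright (horizontal distance between stylus and stand_hole below 0.004 m and z of stylus in the frame of stand_hole between -0.0285 and -0.0235 m and angle between stylus's own z axis and vertical below 0.08 rad and linear speed of stylus below 0.02 m/s and contact force between stylus and the fingers below 0.05 N); the robot touches nothing.
It fails at once if the stylus presses on the cam or its fixture with more than 12 N (contact force between stylus and fixture above 12 N).
It fails at once if the nut jar or the loupe is moved more than 15 mm (distance of any of nut_jar, loupe from where it was at the start of the episode above 0.015 m).
It also fails if it takes over 69 s, if anything falls off the work surface, if the arm or the gripper's body presses on something with over 40 N, if the wrist force passes 120 N, or if a joint passes its speed limit or range.

## Working session

There is one attempt and no reset: what is moved stays moved. The work goes in short steps, Python scripts to look and compute and a tool call to move; the robot and the scene stay as the last step left them, time stands still between calls to the robot, and variables do not carry over. Pictures are saved under pics/ and viewed, and the job is handed in when it is done.

Besides the shell and the picture viewer there is one more tool, called after ">>>" as name([rows], argument=value, ...), one row to a line, values as JSON. jog_arm: Moves the arm, as the interface text tells. Its arguments: {"type":"object","properties":{"commands":{"type":"array","items":{"type":"array","items":{"type":"number"}}},"fingers":{"type":"number"}},"required":["commands"]}

```bash
mkdir -p pics; cat > h.py <<'E'
import numpy as np, cv2
from plant import get_obs, snapshot, close_job, hold_point_z
def snap(n,fn):
    s=snapshot(n); cv2.imwrite('pics/%s.png'%fn,cv2.cvtColor(s['image'],cv2.COLOR_RGB2BGR))
    np.savez('pics/%s.npz'%fn,**s); return s
def load(fn):
    return {k:v for k,v in np.load('pics/%s.npz'%fn).items()}
def cam(s):
    R,_=cv2.Rodrigues(np.array(s['rvec'],float)); t=np.array(s['tvec'],float).reshape(3)
    f=s['image'].shape[0]/2/np.tan(np.radians(float(s['fov_y']))/2)
    return R,t,f
def ray(s,u,v):
    R,t,f=cam(s); d=R.T@np.array([(u-s['cx'])/f,(v-s['cy'])/f,1]); return -R.T@t,d
def onz(s,u,v,z):
    o,d=ray(s,u,v); return o+d*(z-o[2])/d[2]
def proj(s,p):
    R,t,f=cam(s); c=R@np.array(p,float)+t; return c[0]/c[2]*f+s['cx'],c[1]/c[2]*f+s['cy']
def tri(s1,p1,s2,p2):
    o1,d1=ray(s1,*p1);o2,d2=ray(s2,*p2)
    d1/=np.linalg.norm(d1);d2/=np.linalg.norm(d2)
    a=np.linalg.lstsq(np.c_[d1,-d2],o2-o1,rcond=None)[0]
    x=o1+a[0]*d1;y=o2+a[1]*d2
    return (x+y)/2,np.linalg.norm(x-y)
E
python3 - <<'E'
from h import *
print(get_obs(),hold_point_z)
for n in('scene','top'):
    s=snap(n,n+'0'); print(n,cam(s),s['cx'],s['cy'],-cam(s)[0].T@cam(s)[1])
E
```

```text
{'clock': 0.0, 'joint_pos': array([-4.88686582e+01,  2.05903204e+01,  6.34791665e-01, -2.15434887e-02,
       -7.01350311e+01, -1.65069602e+01]), 'qvel': array([-0.04873855, -0.09527223, -0.07057256, -0.06460199, -0.03785159,
       -0.04929234]), 'tau': array([-1.66265281e-04, -5.82712376e+01,  2.93068832e+01,  6.99778318e+00,
        6.81131176e-03, -2.58390583e-04]), 'tool_pos': array([ 0.28103726, -0.61318387,  0.22563852]), 'orientation': array([ 1.79907418e+02, -6.31589510e-03, -1.55382950e+02]), 'force': array([ 0.21412826, -0.14400018,  0.23002566]), 'moment': array([-0.00662746,  0.02707489,  0.01479616]), 'opening': 0.08727952679289563} 0.0188
scene (array([[-0.88282488, -0.46969832, -0.00193021],
       [-0.26680434,  0.50484767, -0.82094109],
       [ 0.38656911, -0.72423223, -0.57100963]]), array([0.48864734, 0.18279017, 0.70815474]), np.float64(388.5352679742838)) 278.9694938198367 210.41640674682515 [0.20640849 0.65010413 0.55536633]
top (array([[-0.02878196, -0.99958458, -0.00150547],
       [-0.98031911,  0.02852145, -0.19534835],
       [ 0.19531013, -0.00414667, -0.98073276]]), array([0.04274892, 0.55492516, 0.82352191]), np.float64(441.8748169627017)) 281.41365281887704 213.21541176795898 [0.38439196 0.03031876 0.91612299]
```

View pics/scene0.png

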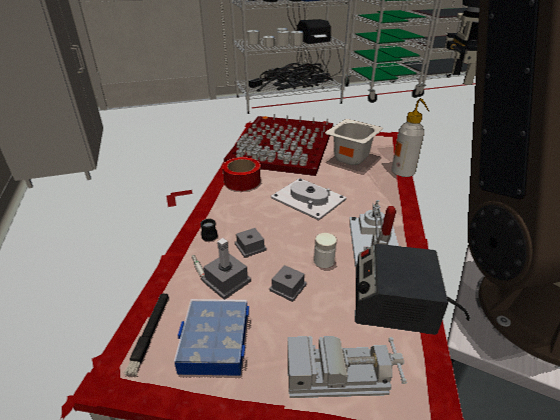

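View pics/top0.png

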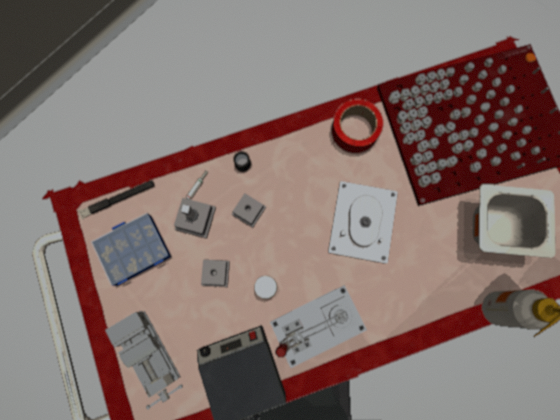

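The scene view shows three stand-like blocks: (224,270) holding the stylus, (250,241) and (288,281). The top view has them at (195,217), (248,209) and (215,272). The cam fixture is at top (363,222), the jar at top (265,288), the loupe at top (242,160). A spare pen-like thing lies at top (197,186). Next I'll check crops.

```bash
python3 - <<'E'
from h import *
t=cv2.imread('pics/top0.png');s=cv2.imread('pics/scene0.png')
a=cv2.resize(t[155:295,150:290],(560,560),interpolation=cv2.INTER_CUBIC)
cv2.imwrite('pics/c1.png',a)
cv2.imwrite('pics/c2.png',cv2.resize(t[170:275,315:415],None,fx=5.6,fy=5.6,interpolation=cv2.INTER_CUBIC))
cv2.imwrite('pics/c3.png',cv2.resize(s[170:305,180:350],None,fx=4.4,fy=4.4,interpolation=cv2.INTER_CUBIC))
E
```

```text
(no output)
```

View pics/c1.png

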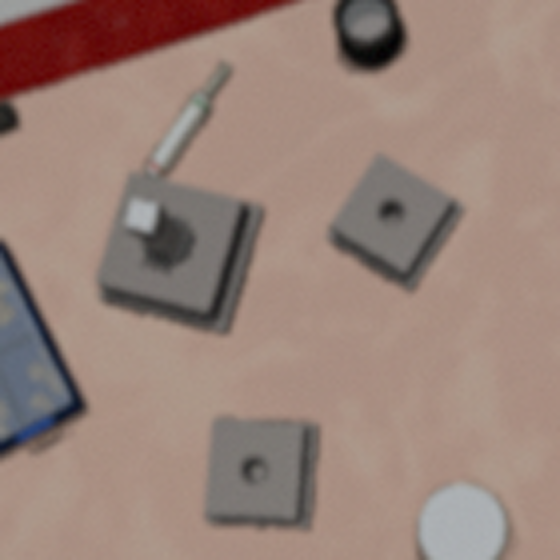

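View pics/c2.png

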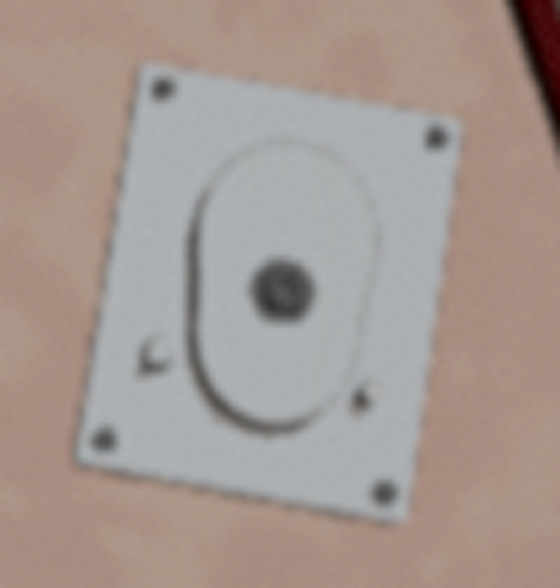

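View pics/c3.png

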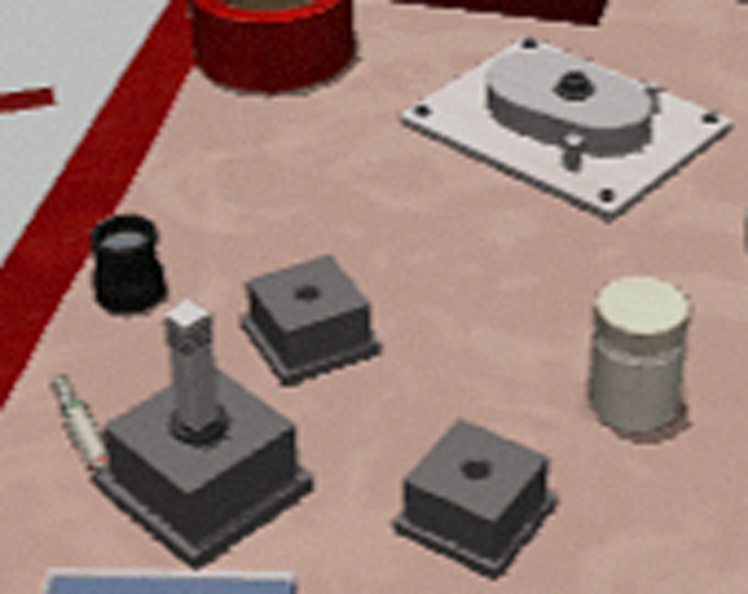

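The crops confirm it: the stylus stands in the largest block, with its white handle top at top (185,209), leaning slightly because of perspective. The posts sit at the lower side of the cam, with the square one on the left (+y) and the round pin on the right. Now I'll measure.

```bash
python3 - <<'E'
from h import *
T=load('top0');S=load('scene0')
def quad(s,seed,box,zs,tol=18,sat=None,fn='m'):
    im=s['image'].astype(np.int16); 
    x0,y0,x1,y1=box
    sub=im[y0:y1,x0:x1]
    m=((sub.max(2)-sub.min(2))<sat)
    m=m.astype(np.uint8)
    n,l,st,c=cv2.connectedComponentsWithStats(m)
    k=l[seed[1]-y0,seed[0]-x0]; mm=(l==k).astype(np.uint8)
    cv2.imwrite('pics/%s.png'%fn,cv2.resize(mm*255,None,fx=4,fy=4))
    c=max(cv2.findContours(mm,cv2.RETR_EXTERNAL,cv2.CHAIN_APPROX_NONE)[0],key=cv2.contourArea)
    h=cv2.convexHull(c); return c[:,0,:]+np.array([x0,y0]),h
c,h=quad(T,(350,195),(315,170,415,275),8,sat=22,fn='m1')
r=cv2.minAreaRect(c.astype(np.float32)); print(r,cv2.boxPoints(r))
# project contour to z=8mm, minAreaRect in world
w=np.array([onz(T,u,v,.008)[:2] for u,v in c],np.float32)*1000
print(cv2.minAreaRect(w))
im=T['image'];print(im[200,340],im[195,320],im[217,180],im[195,205])
sc=S['image'];print(sc[200,300])
E
```

```text
((363.2611083984375, 221.95950317382812), (61.16162109375, 74.36317443847656), 9.61972713470459) [[326.89697 253.50795]
 [339.32367 180.19044]
 [399.62524 190.41106]
 [387.19855 263.72858]]
((543.3114013671875, -143.02662658691406), (125.1745834350586, 157.63624572753906), 77.61604309082031)
[171 175 178] [169 141 130] [120 114 111] [167 141 129]
[88 83 86]
```

View pics/m1.png

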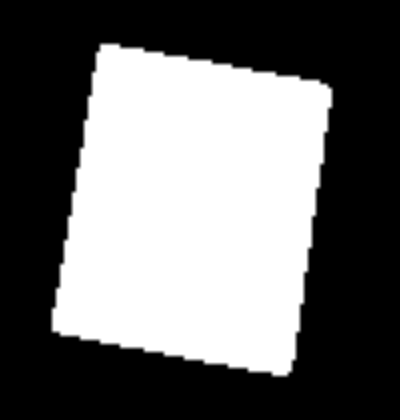

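```bash
python3 - <<'E'
from h import *
from scipy.optimize import least_squares
T=load('top0');S=load('scene0')
def fitrect(w,L,W):
    # fit rect centre,yaw,scale margin to contour points: distance to rect boundary
    r=cv2.minAreaRect(w.astype(np.float32))
    (c,(a,b),ang)=r
    yaw=np.radians(ang if a>b else ang-90)
    def res(p):
        d=w-p[:2];cc,s=np.cos(p[2]),np.sin(p[2]);x=abs(d[:,0]*cc+d[:,1]*s)-p[3];y=abs(-d[:,0]*s+d[:,1]*cc)-p[4]
        return np.where((x<-4)&(y<-4),0,np.maximum(x,y))
    o=least_squares(res,[*c,yaw,max(a,b)/2,min(a,b)/2],loss='soft_l1',f_scale=.5)
    return o.x[:2],np.degrees(o.x[2]),o.x[3:]*2
def cont(s,seed,box,f):
    x0,y0,x1,y1=box; sub=s['image'][y0:y1,x0:x1].astype(int)
    m=f(sub).astype(np.uint8); n,l=cv2.connectedComponents(m,connectivity=4)
    mm=(l==l[seed[1]-y0,seed[0]-x0]).astype(np.uint8)
    c=max(cv2.findContours(mm,cv2.RETR_EXTERNAL,cv2.CHAIN_APPROX_NONE)[0],key=cv2.contourArea)[:,0]
    return c+np.array([x0,y0]),mm
g=lambda t:(lambda q:(q.max(2)-q.min(2))<t)
c,_=cont(T,(350,195),(315,170,415,275),g(22))
w=np.array([onz(T,u,v,.008)[:2] for u,v in c])*1000;print('plate',fitrect(w,156,124))
c,m=cont(S,(300,205),(255,165,360,230),lambda q:((q.max(2)-q.min(2))<25))
cv2.imwrite('pics/m2.png',cv2.resize(m*255,None,fx=5,fy=5))
# stands top faces
im=T['image'].astype(int)
for seed in [(182,224),(243,203),(207,268)]:
    c,m=cont(T,seed,(150,155,290,295),lambda q:((q.max(2)-q.min(2))<20)&(q.mean(2)>95)&(q.mean(2)<128))
    w=np.array([onz(T,u,v,.04)[:2] for u,v in c])*1000
    print(seed,len(c),fitrect(w,60,60))
    cv2.imwrite('pics/ms%d.png'%seed[0],cv2.resize(m*255,None,fx=4,fy=4))
# handle top
c,m=cont(T,(185,209),(150,155,290,295),lambda q:(q.mean(2)>140)&((q.max(2)-q.min(2))<25))
w=np.array([onz(T,u,v,.104)[:2] for u,v in c])*1000
print('handle top',c.mean(0),len(c),fitrect(w,14,14))
E
```

```text
plate (array([ 543.28441864, -143.03489245]), np.float64(-12.385528630525785), array([155.44873265, 123.08919869]))
(182, 224) 113 (array([558.06623073, 208.65330517]), np.float64(-17.205905378859896), array([63.13910053, 56.52089923]))
(243, 203) 76 (array([569.54588763,  96.78666951]), np.float64(-33.81015341383704), array([48.66842913, 42.30626334]))
(207, 268) 109 (array([445.40869132, 164.7737242 ]), np.float64(86.47932121124587), array([57.64994183, 44.49397031]))
handle top [184.71428571 208.23809524] 21 (array([560.89465488, 208.33520637]), np.float64(-15.250470131391548), array([11.48830824, 11.49102633]))
```

```bash
python3 - <<'E'
from h import *
t=cv2.imread('pics/top0.png');s=cv2.imread('pics/scene0.png')
a=cv2.resize(t[190:245,165:225],None,fx=10,fy=10,interpolation=cv2.INTER_CUBIC)
b=cv2.resize(s[230:300,195:255],None,fx=8,fy=8,interpolation=cv2.INTER_CUBIC)
cv2.imwrite('pics/d1.png',a);cv2.imwrite('pics/d2.png',b)
m=[cv2.imread('pics/'+f+'.png') for f in('ms182','m2')]
h=np.zeros((560,1100,3),np.uint8);h[:560,:560]=m[0];h[:m[1].shape[0],570:570+m[1].shape[1]]=m[1][:,:530]
cv2.imwrite('pics/d3.png',cv2.resize(h,(800,407)))
E
```

```text
(no output)
```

View pics/d1.png

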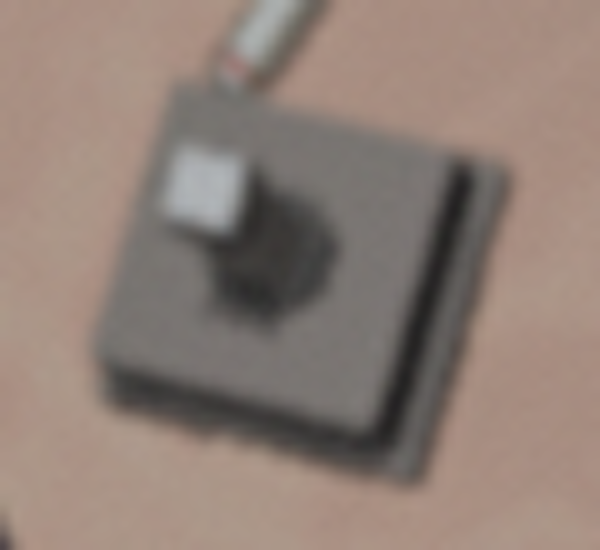

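View pics/d2.png

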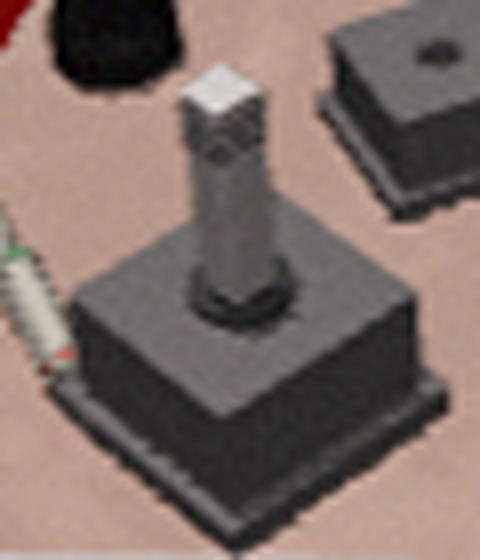

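View pics/d3.png

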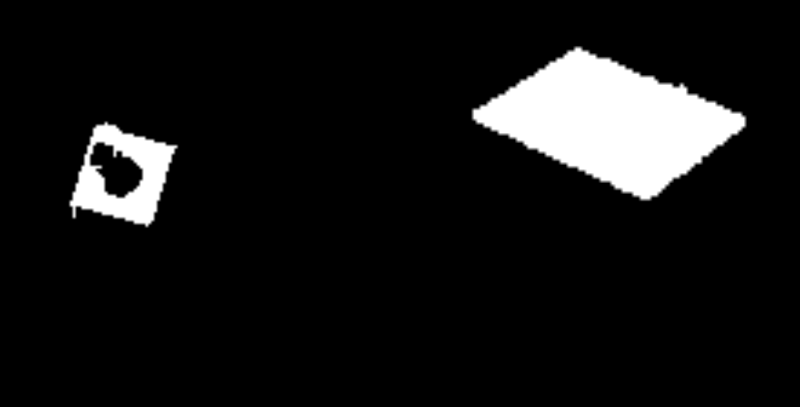

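```bash
python3 - <<'E'
from h import *
T=load('top0');S=load('scene0')
t=lambda x,y:(x/10+165-.45,y/10+190-.45)
s=lambda x,y:(x/8+195-.44,y/8+230-.44)
for n,a,b in [('TL',(172,88),(72,303)),('BL',(98,357),(225,415)),('BR',(372,440),(418,300)),('handletop',(206,190),(222,91))]:
    p,e=tri(T,t(*a),S,s(*b));print(n,p*1000,e*1000)
P=np.array([onz(T,*t(*q),.04) for q in [(172,88),(455,153),(372,440),(98,357)]])*1000
print(P,P.mean(0),np.linalg.norm(P-np.roll(P,1,0),axis=1))
p=onz(T,*t(206,190),.104);print('handletop@104',p*1000,'scene',onz(S,*s(222,91),.104)*1000)
Q=np.array([onz(S,*s(*q),.04) for q in [(72,303),(418,300),(225,415)]])*1000;print(Q,(Q[0]+Q[1])/2)
# handle edges dirs in top crop: corners
H=np.array([onz(T,*t(*q),.104) for q in [(172,145),(247,152),(238,236),(163,226)]])*1000
d=np.roll(H,-1,0)-H;print(H.mean(0),np.degrees(np.arctan2(d[:,1],d[:,0])),np.linalg.norm(d,axis=1))
# plate corners from scene
im=S['image'].astype(int)[165:230,255:360];m=((im.max(2)-im.min(2))<25).astype(np.uint8)
n,l=cv2.connectedComponents(m,connectivity=4);mm=(l==l[40,45]).astype(np.uint8)
c=max(cv2.findContours(mm,cv2.RETR_EXTERNAL,cv2.CHAIN_APPROX_NONE)[0],key=cv2.contourArea)
h=cv2.approxPolyDP(cv2.convexHull(c),4,True)[:,0]+[255,165];W=np.array([onz(S,*q,.008) for q in h])*1000
print(h,W,W.mean(0))
d=np.roll(W,-1,0)-W;print(np.degrees(np.arctan2(d[:,1],d[:,0])),np.linalg.norm(d,axis=1))
E
```

```text
TL [596.69854617 229.58131496  35.43878434] 0.04335700901105945
BL [541.5243854  243.73387056  36.04915949] 0.7813666607255662
BR [523.28778885 188.56499268  34.49779326] 0.9500480519670297
handletop [561.11144701 208.25170843  99.77581872] 0.2574708811320739
[[595.61898995 228.55985246  40.        ]
 [580.38900968 170.91249894  40.        ]
 [521.98054483 187.37924171  40.        ]
 [540.45920969 242.59559358  40.        ]] [559.61193854 207.36179667  40.        ] [56.91751388 59.62524354 60.6852732  58.22633913]
handletop@104 [560.31594546 207.39133633 104.        ] scene [557.68435165 212.33048902 104.        ]
[[593.25136786 233.26666564  40.        ]
 [520.42351308 193.53269655  40.        ]
 [539.37964735 246.9041509   40.        ]] [556.83744047 213.3996811   40.        ]
[560.38436986 207.57991765 104.        ] [-97.10226041 174.6913194   80.63654619  -5.3388533 ] [14.24227134 16.15068187 14.27924412 15.5867629 ]
[[271 195]
 [300 178]
 [345 199]
 [317 219]] [[ 628.59050948  -96.76440125    8.        ]
 [ 599.59398802 -212.15938468    8.        ]
 [ 450.85071913 -169.01135558    8.        ]
 [ 479.71542027  -54.89489792    8.        ]] [ 539.68765922 -133.20750986    8.        ]
[-104.10527992  163.82340633   75.80528594  -15.70806166] [118.98235355 154.87515119 117.71039411 154.65072743]
```

```bash
cat >> h.py <<'E'
YAW=np.radians(-12.4); PC=np.array([543.28,-143.03])
def setfix():
    c,s=np.cos(YAW),np.sin(YAW); R=np.array([[c,-s],[s,c]]); return R,PC-R@[4,0]
FR,FO=setfix()
def f2w(p): return FR@np.asarray(p,float)+FO
def w2f(p): return FR.T@(np.asarray(p,float)-FO)
tt=np.radians(np.linspace(-130,130,5201))
def outline(t): 
    r=42+4*np.cos(t)+11*np.cos(2*t); return np.c_[r*np.cos(t),r*np.sin(t)]
def offs(d,off=5.0,rot=0.0):
    """stylus-axis curve (fixture mm) for cam moved d along diag, turned rot"""
    P=outline(tt); dP=np.gradient(P,axis=0); N=np.c_[dP[:,1],-dP[:,0]]; N/=np.linalg.norm(N,axis=1)[:,None]
    Q=P+off*N; c,s=np.cos(rot),np.sin(rot); R=np.array([[c,-s],[s,c]])
    return Q@R.T+np.array([d,d])/np.sqrt(2), N@R.T
def edges():
    Q,N=offs(0); s=np.r_[0,np.cumsum(np.linalg.norm(np.diff(Q,axis=0),axis=1))]; i0=len(tt)//2; s-=s[i0]
    return np.array([[np.interp(k*29,s,Q[:,0]),np.interp(k*29,s,Q[:,1])] for k in range(-3,4)])
E
python3 - <<'E'
from h import *
T=load('top0')
E=edges();np.set_printoptions(precision=1,suppress=True)
print(E);print(np.array([f2w(e) for e in E]))
print('FO',FO)
for n,px,z in [('screw',(365.1,221.4),.036),('sq',(342.3,233.3),.026),('rd',(379.6,241.4),.026)]:
    print(n,w2f(onz(T,*px,z)[:2]*1000))
print('proj edge0..6',[np.round(proj(T,[*f2w(e)/1000,.017]),1) for e in E])
# overlay nominal cam top outline, and shifted
im=cv2.resize(cv2.imread('pics/top0.png')[170:275,315:415],None,fx=5.6,fy=5.6,interpolation=cv2.INTER_CUBIC)
th=np.linspace(0,2*np.pi,300);P=outline(th)
for d,col in((-6,(255,0,0)),(0,(0,160,0)),(6,(0,0,255))):
    q=np.array([proj(T,[*f2w(p+d/np.sqrt(2))/1000,.028]) for p in P]);q=((q-[315,170]+.4)*5.6).astype(int)
    cv2.polylines(im,[q[:,None]],True,col,1)
cv2.imwrite('pics/o1.png',im)
E
```

```text
[[ -3.6 -35.6]
 [ 25.3 -38. ]
 [ 51.1 -26.1]
 [ 62.    0. ]
 [ 51.1  26.1]
 [ 25.3  38. ]
 [ -3.6  35.6]]
[[ 528.2 -176.2]
 [ 555.9 -184.7]
 [ 583.6 -178.6]
 [ 599.9 -155.5]
 [ 594.8 -127.7]
 [ 572.2 -110.4]
 [ 543.6 -106.6]]
FO [ 539.4 -142.2]
screw [-1.5 -0.3]
sq [-32.3  40.1]
rd [-34.6 -36.9]
proj edge0..6 [array([380.2, 227.2]), array([383.4, 213.9]), array([379.4, 200.9]), array([367.8, 193.6]), array([354.7, 196.4]), array([347.1, 207.2]), array([346.1, 220.8])]
```

View pics/o1.png

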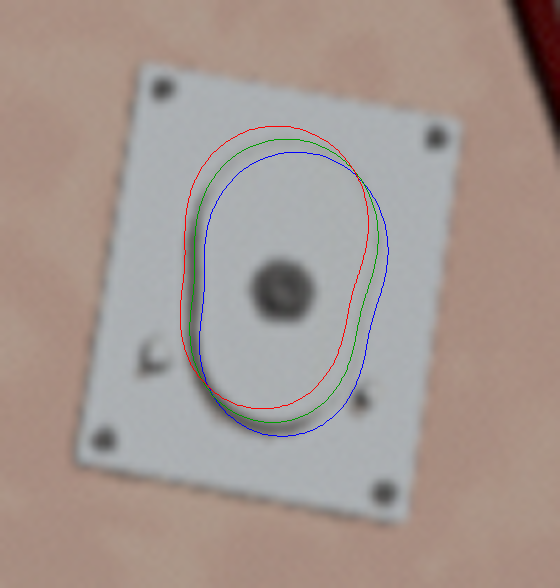

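```bash
python3 - <<'E'
from h import *
T=load('top0');S=load('scene0');np.set_printoptions(precision=1,suppress=True)
# bottle: orange cap/nozzle tip top view vs scene
print('cap',tri(T,(541,310),S,(414,117))); print('tip',tri(T,(556,322),S,(423,101)))
print('base', onz(S,405,175,0)*1000,onz(T,500,303,0)*1000)
print('bin',tri(T,(482,187),S,(327,127)), tri(T,(553,190),S,(335,122)))
print('bin', onz(T,480,255,.08)*1000,onz(T,552,255,.08)*1000)
print('lever',tri(T,(281,350),S,(390,208)))
print('psu',onz(T,200,350,.1)*1000,onz(T,285,400,.1)*1000)
print('ring',onz(T,357,123,.04)*1000,'jar',onz(T,265,288,.061)*1000,'loupe',onz(T,242,160,.038)*1000)
E
```

```text
cap (array([ 0.4, -0.4,  0.2]), np.float64(0.001877646964618081))
tip (array([ 0.3, -0.4,  0.2]), np.float64(4.6830291770140584e-05))
base [ 345.6 -381.3    0. ] [ 368.1 -411.8    0. ]
bin (array([ 0.6, -0.4,  0.1]), np.float64(0.0011696553809338532)) (array([ 0.6, -0.5,  0.1]), np.float64(0.029838496624144707))
bin [ 459.4 -346.6   80. ] [ 455.4 -482.6   80. ]
lever (array([0.3, 0. , 0.2]), np.float64(0.0013066571253275109))
psu [303.8 178.4 100. ] [216.1  30.2 100. ]
ring [ 748.  -138.1   40. ] jar [410.1  62.2  61. ] loupe [674.3 105.2  38. ]
```

>>> jog_arm([
  [0,0,40,0],
  [0,0,40,0],
  [0,20,40,-3],
  [14,41,0,-3],
  [14,41,0,-3],
  [14,41,0,-3],
  [14,41,0,-3],
  [14,41,0,-3],
  [14,41,0,-3],
  [14,41,0,-3],
])

```text
clock: 0.93
tool_pos: [0.3753, -0.317, 0.3436]
orientation: [180.0, -0.0, -179.5]
force: [0.5, 0.5, 0.5]
opening: 0.0875
```

>>> jog_arm([
  [14,41,0,-3],
  [14,41,0,-3],
  [14,41,0,-1.5],
  [14,41,0,0],
  [14,41,0,0],
  [14,41,0,0],
  [14,41,0,0],
  [14,41,0,0],
  [14,41,0,0],
  [14,41,0,0],
])

```text
clock: 1.77
tool_pos: [0.5101, 0.0775, 0.3439]
orientation: [180.0, 0.0, 173.2]
force: [1.1, -0.9, 0.5]
opening: 0.0876
```

>>> jog_arm([
  [14,40,-40,0],
  [14,40,-40,0],
  [13,23,-40,0],
  [0,0,-40,0],
  [0,0,-30,0],
  [0,0,0,0],
  [0,0,0,0],
  [0,0,0,0],
  [0,0,0,0],
  [0,0,0,0],
])

```text
clock: 2.6
tool_pos: [0.5426, 0.1529, 0.1843]
orientation: [179.9, 0.2, 173.1]
force: [-0.2, 0.1, 0.4]
opening: 0.0877
```

```bash
python3 - <<'E'
from h import *
o=get_obs();print(o['tool_pos'],o['orientation'],o['joint_pos'],o['force'])
T=snap('top','top1');S=snap('scene','scene1')
print(proj(T,o['tool_pos']),proj(S,o['tool_pos']))
t=cv2.imread('pics/top1.png');s=cv2.imread('pics/scene1.png')
for im,c in((t,T),(s,S)):
    u,v=proj(c,o['tool_pos']);
    cv2.circle(im,(int(round(u)),int(round(v))),1,(0,255,0),-1)
a=cv2.resize(t[150:290,115:255],(480,480),interpolation=cv2.INTER_CUBIC);b=cv2.resize(s[140:310,150:320],(480,480)[::1],interpolation=cv2.INTER_CUBIC)
cv2.imwrite('pics/e1.png',cv2.resize(np.hstack([a,b]),(800,400)))
E
```

```text
[0.54257937 0.15292619 0.18433254] [179.85740741   0.18584147 173.1104811 ] [ 3.56467116e+01  1.18269535e+01 -1.72535622e+01  2.35901416e-02
 -6.06861486e+01 -1.32547507e+02] [-0.2211236   0.06300335  0.39708624]
(np.float64(206.98338463166357), np.float64(208.1218928142924)) (np.float64(244.34997485803353), np.float64(190.43629921789986))
```

View pics/e1.png

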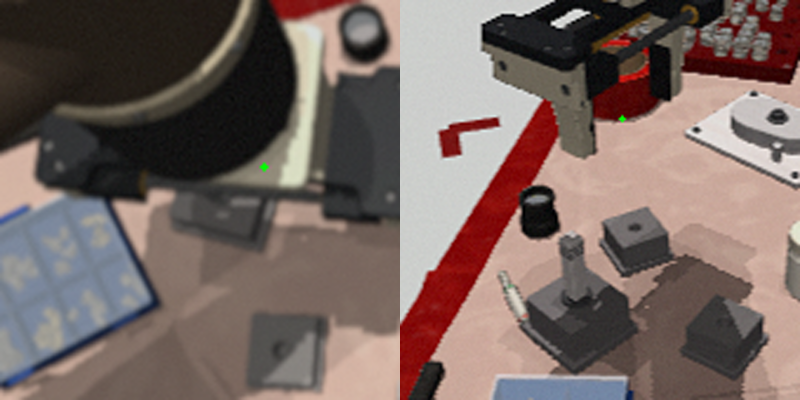

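>>> jog_arm([
  [6,20,0,0],
  [6,20,0,0],
  [5.7,14.5,-20,0],
  [0,0,-24,0],
  [0,0,0,0],
  [0,0,0,0],
  [0,0,0,0],
  [0,0,0,0],
  [0,0,0,0],
  [0,0,0,0],
])

```text
clock: 3.53
tool_pos: [0.5596, 0.2071, 0.1391]
orientation: [179.9, 0.1, 173.1]
force: [-0.1, 0.9, 0.3]
opening: 0.0878
```

```bash
python3 - <<'E'
from h import *
o=get_obs();print(o['tool_pos'],o['orientation'],o['force'])
S=snap('scene','scene2')
s=cv2.imread('pics/scene2.png')
u,v=proj(S,o['tool_pos']);print(u,v)
cv2.circle(s,(int(round(u)),int(round(v))),0,(0,255,0),-1)
cv2.imwrite('pics/e2.png',cv2.resize(s[160:310,140:330],None,fx=4,fy=4,interpolation=cv2.INTER_CUBIC))
E
```

```text
[0.55959148 0.20708975 0.13911452] [1.79928992e+02 8.14590727e-02 1.73109816e+02] [-0.08001083  0.90772786  0.25620276]
221.44197068874197 223.738791217844
```

View pics/e2.png

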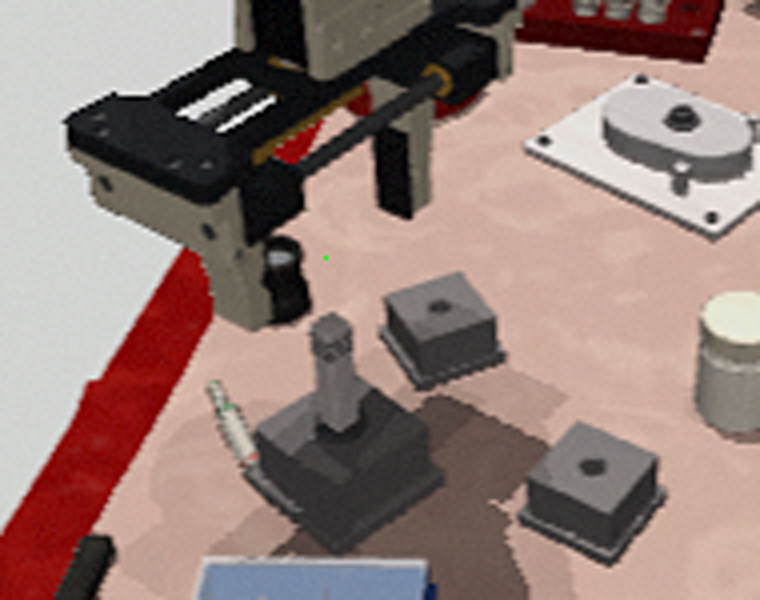

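>>> jog_arm([
  [0.7,0.3,-30,0],
  [0,0,-30,0],
  [0,0,-20,0],
  [0,0,-11,0],
  [0,0,0,0],
  [0,0,0,0],
  [0,0,0,0],
  [0,0,0,0],
  [0,0,0,0],
  [0,0,0,0],
])

```text
clock: 4.42
tool_pos: [0.5603, 0.2077, 0.0479]
orientation: [179.9, 0.1, 173.1]
force: [-0.0, -0.1, -0.2]
opening: 0.0876
```

>>> jog_arm([
  [0,0,0,0],
  [0,0,0,0],
  [0,0,0,0],
  [0,0,0,0],
  [0,0,0,0],
  [0,0,0,0],
  [0,0,0,0],
  [0,0,0,0],
  [0,0,0,0],
  [0,0,0,0],
], fingers=0)

```text
clock: 5.25
tool_pos: [0.5598, 0.2074, 0.0468]
orientation: [-180.0, -0.0, 173.1]
force: [-0.1, 0.6, 0.6]
opening: 0.0268
```

```bash
python3 - <<'E'
from h import *
o=get_obs();print(o['tool_pos'],o['orientation'],o['force'],o['moment'],o['opening'])
S=snap('scene','scene3')
s=cv2.imread('pics/scene3.png')
cv2.imwrite('pics/e3.png',cv2.resize(s[190:310,160:290],None,fx=5,fy=5,interpolation=cv2.INTER_CUBIC))
E
```

```text
[0.5598378  0.20736304 0.04681964] [-1.79997003e+02 -2.66949071e-03  1.73125504e+02] [-0.11758581  0.6190092   0.58272279] [-0.08355506  0.01961857 -0.00043813] 0.026806520933913565
```

View pics/e3.png

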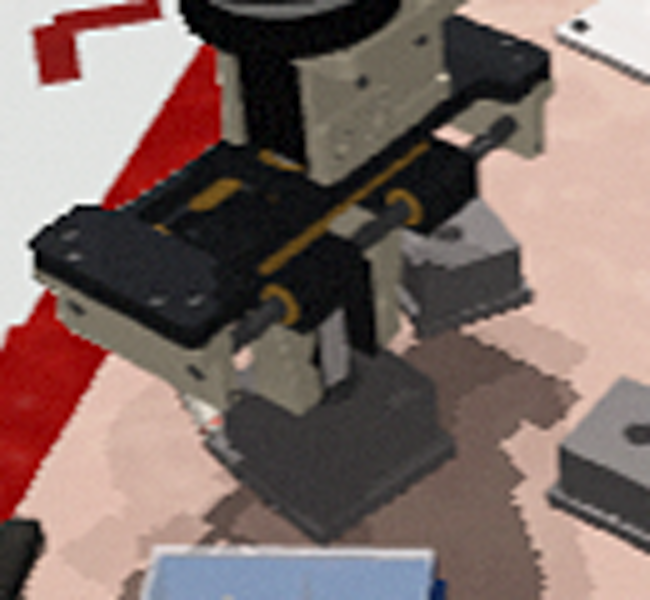

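>>> jog_arm([
  [0,0,0,0],
  [0,0,0,0],
  [0,0,0,0],
  [0,0,0,0],
  [0,0,0,0],
  [0,0,0,0],
  [0,0,0,0],
  [0,0,0,0],
  [0,0,0,0],
  [0,0,0,0],
])

```text
clock: 6.13
tool_pos: [0.5599, 0.2074, 0.0469]
orientation: [180.0, 0.0, 173.1]
force: [-0.4, -0.1, 0.2]
opening: 0.0133
```

```bash
python3 - <<'E'
from h import *
o=get_obs();print(o['tool_pos'],o['orientation'],o['force'],o['moment'],o['opening'])
E
```

```text
[0.55986268 0.20737067 0.04686143] [1.79999416e+02 4.72740458e-04 1.73125897e+02] [-0.39826176 -0.08278788  0.22209739] [ 0.04568586 -0.06198652 -0.02260315] 0.013299704010789632
```

>>> jog_arm([
  [0,0,15,0],
  [0,0,25,0],
  [0,0,25,0],
  [-2,-20,5,0],
  [-3,-34,0,0],
  [-3,-34,0,0],
  [-3,-34,0,0],
  [-3,-34,0,0],
  [-3,-34,0,0],
  [-3,-34,0,0],
])

```text
clock: 6.97
tool_pos: [0.5392, -0.0182, 0.1169]
orientation: [180.0, -0.0, 173.1]
force: [1.1, 0.7, -1.7]
opening: 0.0139
```

>>> jog_arm([
  [-3,-34,0,0],
  [-3,-34,0,0],
  [-3,-34,0,0],
  [-3,-34,0,0],
  [-1,-25,0,0],
  [0,-13,0,0],
  [0,0,0,0],
  [0,0,0,0],
  [0,0,0,0],
  [0,0,0,0],
])

```text
clock: 7.8
tool_pos: [0.527, -0.1896, 0.1168]
orientation: [180.0, -0.0, 173.2]
force: [-0.1, 0.2, -0.7]
opening: 0.0137
```

```bash
python3 - <<'E'
from h import *
o=get_obs();print(o['tool_pos'],o['orientation'],o['force'],o['moment'],o['opening'])
S=snap('scene','scene4');T=snap('top','top4')
s=cv2.imread('pics/scene4.png');t=cv2.imread('pics/top4.png')
a=cv2.resize(s[130:240,250:380],(480,406),interpolation=cv2.INTER_CUBIC);b=cv2.resize(t[170:280,315:445],(480,406),interpolation=cv2.INTER_CUBIC)
cv2.imwrite('pics/e4.png',cv2.resize(np.hstack([a,b]),(800,338)))
E
```

```text
[ 0.52698491 -0.1896226   0.11684415] [ 1.79992552e+02 -3.24535280e-03  1.73189474e+02] [-0.11620966  0.22688667 -0.65473295] [-0.03138794  0.01775873  0.02503316] 0.013688833464018146
```

View pics/e4.png

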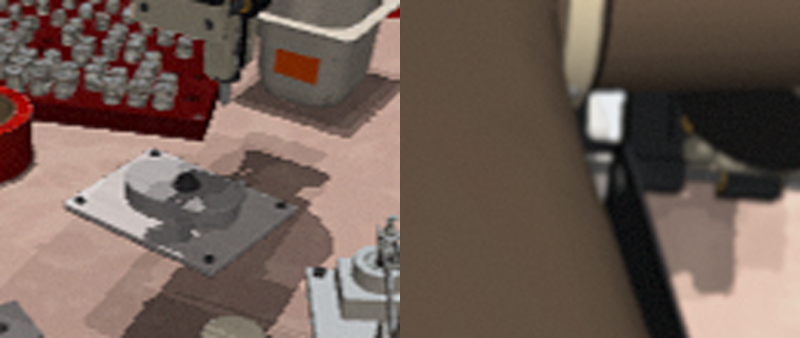

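>>> jog_arm([
  [0,0,-25,0],
  [0,0,-25,0],
  [0,0,-15,0],
  [0,0,-4,0],
  [0,0,0,0],
  [0.3,1.5,0,0],
  [0.3,1.5,0,0],
  [0.3,1.5,0,0],
  [0,0,0,0],
  [0,0,0,0],
])

```text
clock: 8.73
tool_pos: [0.5282, -0.186, 0.0486]
orientation: [180.0, 0.1, 173.1]
force: [0.7, 0.9, -1.3]
opening: 0.0138
```

```bash
cat > st.py <<'E'
from h import *
np.set_printoptions(precision=2,suppress=True)
o=get_obs();p=o['tool_pos']*1000
print(round(float(o['clock']),2),p,'fix',w2f(p[:2]),'F',o['force'],'Ffix',FR.T@o['force'][:2],'M',o['moment'],o['orientation'],o['opening'])
E
python3 st.py
```

```text
8.73 [ 528.2  -186.01   48.6 ] fix [ -1.5  -45.21] F [ 0.67  0.88 -1.26] Ffix [0.47 1.01] M [-0.04  0.01  0.08] [179.99   0.07 173.14] 0.013801397765063056
```

>>> jog_arm([
  [0.2,1,0,0],
  [0.2,1,0,0],
  [0.1,0.5,0,0],
  [0.1,0.3,0,0],
  [0,0,0,0],
  [0,0,0,0],
  [0,0,0,0],
  [0,0,0,0],
  [0,0,0,0],
  [0,0,0,0],
])

```text
clock: 9.57
tool_pos: [0.5283, -0.1834, 0.0478]
orientation: [-180.0, -0.0, 173.1]
force: [0.1, -0.7, -0.5]
opening: 0.0138
```

```bash
python3 st.py;python3 - <<'E'
from h import *
for i in range(3):
    snapshot('top');print(get_obs()['force'],get_obs()['tool_pos'])
E
```

```text
9.57 [ 528.34 -183.37   47.83] fix [ -1.93 -42.61] F [ 0.11 -0.66 -0.5 ] Ffix [ 0.25 -0.62] M [-0.05  0.    0.03] [-180.     -0.    173.12] 0.013849354333513947
[-0.40385493 -0.30000828 -0.27185813] [ 0.52836362 -0.18337027  0.04786576]
[ 0.48704523 -0.06129644 -0.71671798] [ 0.5283523  -0.18335405  0.0478531 ]
[-0.03225738 -0.24924509 -0.49618125] [ 0.52836091 -0.18337454  0.04788384]
```

>>> jog_arm([
  [0.06,0.25,0,0],
  [0.06,0.25,0,0],
  [0.06,0.25,0,0],
  [0.06,0.25,0,0],
  [0.06,0.25,0,0],
  [0.06,0.25,0,0],
  [0,0,0,0],
  [0,0,0,0],
  [0,0,0,0],
  [0,0,0,0],
])

```text
clock: 10.55
tool_pos: [0.5287, -0.1819, 0.0478]
orientation: [180.0, -0.0, 173.1]
force: [0.8, 0.2, -0.3]
opening: 0.0137
```

>>> jog_arm([
  [0.06,0.25,0,0],
  [0.06,0.25,0,0],
  [0.06,0.25,0,0],
  [0.06,0.25,0,0],
  [0.06,0.25,0,0],
  [0,0,0,0],
  [0,0,0,0],
  [0,0,0,0],
  [0,0,0,0],
  [0,0,0,0],
])

```text
clock: 11.38
tool_pos: [0.529, -0.1806, 0.0479]
orientation: [-180.0, -0.0, 173.1]
force: [0.1, 0.4, -1.5]
opening: 0.014
```

>>> jog_arm([
  [0.06,0.25,0,0],
  [0.06,0.25,0,0],
  [0.06,0.25,0,0],
  [0.06,0.25,0,0],
  [0.06,0.25,0,0],
  [0,0,0,0],
  [0,0,0,0],
  [0,0,0,0],
  [0,0,0,0],
  [0,0,0,0],
])

```text
clock: 12.22
tool_pos: [0.5293, -0.1794, 0.0479]
orientation: [-180.0, 0.0, 173.1]
force: [-1.1, 0.5, -0.4]
opening: 0.0135
```

>>> jog_arm([
  [0.06,0.25,0,0],
  [0.06,0.25,0,0],
  [0.06,0.25,0,0],
  [0.06,0.25,0,0],
  [0.06,0.25,0,0],
  [0,0,0,0],
  [0,0,0,0],
  [0,0,0,0],
  [0,0,0,0],
  [0,0,0,0],
])

```text
clock: 13.05
tool_pos: [0.5296, -0.1781, 0.0479]
orientation: [180.0, -0.0, 173.1]
force: [-0.4, -0.3, -0.1]
opening: 0.0142
```

>>> jog_arm([
  [0.06,0.25,0,0],
  [0.06,0.25,0,0],
  [0.06,0.25,0,0],
  [0.06,0.25,0,0],
  [0.06,0.25,0,0],
  [0,0,0,0],
  [0,0,0,0],
  [0,0,0,0],
  [0,0,0,0],
  [0,0,0,0],
])

```text
clock: 13.88
tool_pos: [0.5299, -0.1769, 0.0479]
orientation: [180.0, 0.0, 173.1]
force: [-0.3, 0.7, -0.6]
opening: 0.0139
```

>>> jog_arm([
  [0.06,0.25,0,0],
  [0.06,0.25,0,0],
  [0.06,0.25,0,0],
  [0.06,0.25,0,0],
  [0.06,0.25,0,0],
  [0,0,0,0],
  [0,0,0,0],
  [0,0,0,0],
  [0,0,0,0],
  [0,0,0,0],
])

```text
clock: 14.72
tool_pos: [0.5299, -0.1764, 0.0479]
orientation: [-179.9, -0.0, 173.1]
force: [-0.7, -5.9, -0.6]
opening: 0.0141
```

```bash
python3 st.py; python3 - <<'E'
from h import *
p=w2f(get_obs()['tool_pos'][:2]*1000); print(p)
for rot in(-.06,-.03,0,.03,.06):
    out=[]
    for d in np.arange(-8,8.1,.1):
        Q,N=offs(d,rot=rot);i=np.argmin(np.linalg.norm(Q-p,axis=1));out.append((abs((p-Q[i])@N[i]),d,np.degrees(tt[i])))
    print(rot,min(out))
print(edges()[0])
E
```

```text
14.72 [ 529.86 -176.37   47.9 ] fix [ -1.95 -35.44] F [-0.74 -5.92 -0.65] Ffix [ 0.55 -5.94] M [-2.55  0.22 -0.03] [-179.95   -0.03  173.12] 0.01407620432929699
[ -1.95064387 -35.43965632]
-0.06 (np.float64(0.011209075536465175), np.float64(0.6999999999999691), np.float64(-89.30000000000001))
-0.03 (np.float64(0.03865562957142919), np.float64(0.4999999999999698), np.float64(-91.15))
0 (np.float64(0.029581413943216107), np.float64(0.4999999999999698), np.float64(-93.3))
0.03 (np.float64(0.025981772128014988), np.float64(0.39999999999997016), np.float64(-95.3))
0.06 (np.float64(0.019210060453277694), np.float64(0.4999999999999698), np.float64(-97.6))
[ -3.55379087 -35.64334628]
```

```bash
cat > nx.py <<'E'
import sys,json,os
from h import *
from scipy.optimize import least_squares
# usage: nx.py lastdx lastdy ds pen nmove
lx,ly,ds,pen,nm=map(float,sys.argv[1:6]); nm=int(nm)
st=json.load(open('st.json')) if os.path.exists('st.json') else dict(cmd=[530.22,-175.62],pts=[])
st['cmd']=[st['cmd'][0]+lx,st['cmd'][1]+ly]
o=get_obs();p=o['tool_pos']*1000;M=o['moment'];Fm=np.array([-M[1],M[0]])/.43
F=FR.T@o['force'][:2];Fmf=FR.T@Fm
q=w2f(p[:2]);c=w2f(st['cmd'])
if np.hypot(*Fmf)>.6: st['pts'].append(list(q))
json.dump(st,open('st.json','w'))
P=np.array(st['pts'])
def curve(v):
    Q,N=offs(v[0],rot=v[1]); return Q+v[2:4],N
def res(v):
    Q,N=curve(v); r=[]
    for x in P:
        i=np.argmin(((Q-x)**2).sum(1)); r.append(((x-Q[i])@N[i])/.15)
    return np.r_[r,v[0]/4.6,v[1]/.035,v[2]/1.5,v[3]/1.5]
v=least_squares(res,[0,0,0,0],diff_step=1e-3,x_scale=[1,.02,1,1]).x
Q,N=curve(v)
i=np.argmin(((Q-c)**2).sum(1)); s=np.r_[0,np.cumsum(np.linalg.norm(np.diff(Q,axis=0),axis=1))]
np.set_printoptions(precision=2,suppress=True)
print('t',round(float(o['clock']),2),'fix',q,'z',p[2],'F',F,'Fmom',Fmf,'normal',N[i],'Fn',Fmf@N[i],F@N[i],'ori',o['orientation'],'open',round(o['opening'],4))
print('fit',v,'res',res(v)[:len(P)]*.15,'cmd pen',-(c-Q[i])@N[i])
E=edges();print('dist to edges',np.linalg.norm(E-q,axis=1))
cur=np.array(st['cmd']);acc=cur.copy();rows=[]
for k in range(1,nm+1):
    sk=s[i]+ds*k/nm; x=np.array([np.interp(sk,s,Q[:,0]),np.interp(sk,s,Q[:,1])]);n=np.array([np.interp(sk,s,N[:,0]),np.interp(sk,s,N[:,1])])
    pk=-(c-Q[i])@N[i]+(pen+(c-Q[i])@N[i])*min(1,k/3)
    w=f2w(x-pk*n); d=np.round((w-acc)/.05)*.05; acc=acc+d; rows.append([round(float(d[0]),2),round(float(d[1]),2),0,0])
rows+=[[0,0,0,0]]*(10-nm)
print(rows); print('sum',np.round(acc-cur,2))
E
rm -f st.json; python3 nx.py 0 0 6 0.4 9
```

```text
t 14.72 fix [ -1.95 -35.44] z 47.90480338346737 F [ 0.55 -5.94] Fmom [ 0.78 -5.89] normal [-0.11 -0.99] Fn 5.774457113707623 5.848035063795233 ori [-179.95   -0.03  173.12] open 0.0141
fit [0.39 0.   0.01 0.05] res [-0.] cmd pen 0.8220317665385273
dist to edges [ 1.62 27.33 53.83 73.11 81.18 78.35 71.1 ]
[[0.6, -0.35, 0, 0], [0.6, -0.35, 0, 0], [0.55, -0.35, 0, 0], [0.65, -0.25, 0, 0], [0.6, -0.25, 0, 0], [0.65, -0.25, 0, 0], [0.6, -0.2, 0, 0], [0.65, -0.25, 0, 0], [0.6, -0.25, 0, 0], [0, 0, 0, 0]]
sum [ 5.5 -2.5]
```

>>> jog_arm([
  [0.6,-0.35,0,0],
  [0.6,-0.35,0,0],
  [0.55,-0.35,0,0],
  [0.65,-0.25,0,0],
  [0.6,-0.25,0,0],
  [0.65,-0.25,0,0],
  [0.6,-0.2,0,0],
  [0.65,-0.25,0,0],
  [0.6,-0.25,0,0],
  [0,0,0,0],
])

```text
clock: 15.55
tool_pos: [0.5356, -0.1782, 0.0477]
orientation: [-180.0, -0.0, 173.1]
force: [-2.4, -4.8, -1.5]
opening: 0.0142
```

```bash
python3 nx.py 5.5 -2.5 7 0.5 9
```

```text
t 15.55 fix [  4.03 -36.04] z 47.72484102188141 F [-1.28 -5.17] Fmom [-0.77 -4.93] normal [-0.14 -0.99] Fn 4.986630254866535 5.299027415581443 ori [-179.99   -0.03  173.12] open 0.0142
fit [ 0.67  0.02  0.25 -0.15] res [ 0.04 -0.04] cmd pen 0.19539048272486237
dist to edges [ 7.6  21.32 48.07 68.26 77.88 77.05 72.08]
[[0.75, -0.2, 0, 0], [0.8, -0.15, 0, 0], [0.75, -0.2, 0, 0], [0.75, -0.25, 0, 0], [0.7, -0.3, 0, 0], [0.75, -0.25, 0, 0], [0.7, -0.3, 0, 0], [0.75, -0.25, 0, 0], [0.7, -0.25, 0, 0], [0, 0, 0, 0]]
sum [ 6.65 -2.15]
```

```bash
python3 - <<'E'
s=open('nx.py').read()
s=s.replace("    pk=-(c-Q[i])@N[i]+(pen+(c-Q[i])@N[i])*min(1,k/3)\n","    p0=-(c-Q[i])@N[i]; pk=p0+(pen-Fmf@N[i])/8*min(1,k/3)\n")
open('nx.py','w').write(s)
E
python3 - <<'E'
import json
s=json.load(open('st.json'));s['pts']=s['pts'][:2];json.dump(s,open('st.json','w'))
E
sed -i "s/if np.hypot(\*Fmf)>.6:/if np.hypot(*Fmf)>.6 and (lx or ly):/" nx.py
python3 nx.py 0 0 7 3.5 9
```

```text
t 15.55 fix [  4.03 -36.04] z 47.72484102188141 F [-1.28 -5.17] Fmom [-0.77 -4.93] normal [-0.14 -0.99] Fn 4.986630254866535 5.299027415581443 ori [-179.99   -0.03  173.12] open 0.0142
fit [ 0.67  0.02  0.25 -0.15] res [ 0.04 -0.04] cmd pen 0.19539048272486237
dist to edges [ 7.6  21.32 48.07 68.26 77.88 77.05 72.08]
[[0.7, -0.35, 0, 0], [0.7, -0.3, 0, 0], [0.7, -0.35, 0, 0], [0.75, -0.3, 0, 0], [0.75, -0.25, 0, 0], [0.7, -0.3, 0, 0], [0.75, -0.25, 0, 0], [0.7, -0.25, 0, 0], [0.75, -0.3, 0, 0], [0, 0, 0, 0]]
sum [ 6.5  -2.65]
```

>>> jog_arm([
  [0.7,-0.35,0,0],
  [0.7,-0.3,0,0],
  [0.7,-0.35,0,0],
  [0.75,-0.3,0,0],
  [0.75,-0.25,0,0],
  [0.7,-0.3,0,0],
  [0.75,-0.25,0,0],
  [0.7,-0.25,0,0],
  [0.75,-0.3,0,0],
  [0,0,0,0],
])

```text
clock: 16.38
tool_pos: [0.5427, -0.1807, 0.0479]
orientation: [180.0, 0.0, 173.1]
force: [0.4, -3.5, -1.0]
opening: 0.0139
```

```bash
python3 nx.py 6.5 -2.65 8 3.5 9
```

```text
t 16.38 fix [ 11.51 -36.87] z 47.93375322111316 F [ 1.17 -3.34] Fmom [-0.   -2.56] normal [-0.11 -0.99] Fn 2.5494027432722346 3.1874030083031872 ori [179.99   0.04 173.13] open 0.0139
fit [0.4  0.03 0.01 0.05] res [ 0.02  0.04 -0.06] cmd pen -0.19560518834734922
dist to edges [15.11 13.79 41.   62.52 74.32 76.16 74.07]
[[0.85, -0.25, 0, 0], [0.9, -0.25, 0, 0], [0.85, -0.2, 0, 0], [0.85, -0.25, 0, 0], [0.85, -0.25, 0, 0], [0.85, -0.25, 0, 0], [0.85, -0.2, 0, 0], [0.9, -0.25, 0, 0], [0.85, -0.2, 0, 0], [0, 0, 0, 0]]
sum [ 7.75 -2.1 ]
```

>>> jog_arm([
  [0.85,-0.25,0,0],
  [0.9,-0.25,0,0],
  [0.85,-0.2,0,0],
  [0.85,-0.25,0,0],
  [0.85,-0.25,0,0],
  [0.85,-0.25,0,0],
  [0.85,-0.2,0,0],
  [0.9,-0.25,0,0],
  [0.85,-0.2,0,0],
  [0,0,0,0],
])

```text
clock: 17.22
tool_pos: [0.5503, -0.1828, 0.0479]
orientation: [180.0, 0.0, 173.1]
force: [-0.8, 0.1, -1.6]
opening: 0.0141
```

```bash
python3 nx.py 7.75 -2.1 8 3.5 9
```

```text
t 17.22 fix [ 19.35 -37.34] z 47.87293600287058 F [-0.83 -0.08] Fmom [-0.02 -0.02] normal [-0. -1.] Fn 0.020945356437605412 0.08368234599577176 ori [180.     0.01 173.13] open 0.0141
fit [0.4  0.03 0.01 0.05] res [ 0.02  0.04 -0.06] cmd pen -0.09428582448575916
dist to edges [22.97  5.94 33.65 56.68 70.87 75.6  76.49]
[[0.9, -0.05, 0, 0], [0.9, -0.0, 0, 0], [0.9, -0.05, 0, 0], [0.85, -0.15, 0, 0], [0.9, -0.1, 0, 0], [0.85, -0.15, 0, 0], [0.9, -0.1, 0, 0], [0.85, -0.05, 0, 0], [0.9, -0.1, 0, 0], [0, 0, 0, 0]]
sum [ 7.95 -0.75]
```

>>> jog_arm([
  [0.1,0.1,0,0],
  [0.1,0.1,0,0],
  [0.1,0.1,0,0],
  [0.1,0.1,0,0],
  [0.1,0.1,0,0],
  [0.1,0.1,0,0],
  [0.1,0.1,0,0],
  [0,0,0,0],
  [0,0,0,0],
  [0,0,0,0],
])

```text
clock: 18.05
tool_pos: [0.5504, -0.1824, 0.0478]
orientation: [-180.0, -0.0, 173.1]
force: [-1.2, -3.6, -1.3]
opening: 0.0138
```

```bash
python3 nx.py 0.7 0.7 8 3.5 9
```

```text
t 18.05 fix [ 19.43 -36.88] z 47.83359435842107 F [-0.42 -3.78] Fmom [-0.35 -3.79] normal [ 0.05 -1.  ] Fn 3.768674418081679 3.7554082204034027 ori [-179.99   -0.02  173.12] open 0.0138
fit [-0.83  0.05 -1.15  1.02] res [ 0.02  0.02  0.05 -0.1 ] cmd pen 0.33182057677918986
dist to edges [23.02  5.93 33.42 56.32 70.43 75.14 76.08]
[[0.85, -0.15, 0, 0], [0.9, -0.15, 0, 0], [0.85, -0.1, 0, 0], [0.9, -0.1, 0, 0], [0.9, -0.1, 0, 0], [0.85, -0.05, 0, 0], [0.9, -0.05, 0, 0], [0.85, -0.05, 0, 0], [0.9, -0.0, 0, 0], [0, 0, 0, 0]]
sum [ 7.9  -0.75]
```

```bash
sed -i 's#/8\*min#/10*min#' nx.py; sed -i 's#/.15)#/.06)#; s#\*.15,.cmd#*.06,"cmd#' nx.py; sed -i "s#\"cmd pen'#'cmd pen'#" nx.py; python3 nx.py 0 0 8 5 9
```

```text
t 18.05 fix [ 19.43 -36.88] z 47.83359435842107 F [-0.42 -3.78] Fmom [-0.35 -3.79] normal [ 0.06 -1.  ] Fn 3.7623771885849626 3.748305482183581 ori [-179.99   -0.02  173.12] open 0.0138
fit [-1.22  0.05 -1.52  1.34] res [ 0.01 -0.02  0.04 -0.03] cmd pen 0.26228191338381
dist to edges [23.02  5.93 33.42 56.32 70.43 75.14 76.08]
[[0.85, -0.1, 0, 0], [0.9, -0.05, 0, 0], [0.9, -0.1, 0, 0], [0.85, -0.05, 0, 0], [0.9, -0.1, 0, 0], [0.85, -0.05, 0, 0], [0.9, -0.05, 0, 0], [0.9, -0.0, 0, 0], [0.85, -0.0, 0, 0], [0, 0, 0, 0]]
sum [ 7.9 -0.5]
```

>>> jog_arm([
  [0.85,-0.1,0,0],
  [0.9,-0.05,0,0],
  [0.9,-0.1,0,0],
  [0.85,-0.05,0,0],
  [0.9,-0.1,0,0],
  [0.85,-0.05,0,0],
  [0.9,-0.05,0,0],
  [0.9,0,0,0],
  [0.85,0,0,0],
  [0,0,0,0],
])

```text
clock: 18.88
tool_pos: [0.5591, -0.183, 0.048]
orientation: [-180.0, 0.0, 173.1]
force: [-0.1, -5.2, -1.3]
opening: 0.0136
```

```bash
python3 nx.py 7.9 -0.5 8 4.5 9
```

```text
t 18.88 fix [ 28.02 -35.61] z 47.96460748687936 F [ 1.   -5.13] Fmom [ 0.89 -5.02] normal [ 0.22 -0.98] Fn 5.088304564148476 5.227850480889617 ori [-179.98    0.04  173.13] open 0.0136
fit [-1.4   0.04 -1.72  1.5 ] res [ 0.02 -0.04  0.04  0.   -0.02] cmd pen 0.3170198607441689
dist to edges [31.57  3.68 24.94 49.22 65.82 73.69 77.93]
[[0.9, -0.0, 0, 0], [0.9, 0.0, 0, 0], [0.85, 0.05, 0, 0], [0.9, 0.05, 0, 0], [0.9, 0.1, 0, 0], [0.85, 0.1, 0, 0], [0.9, 0.1, 0, 0], [0.85, 0.15, 0, 0], [0.9, 0.15, 0, 0], [0, 0, 0, 0]]
sum [7.95 0.7 ]
```

>>> jog_arm([
  [0.9,0,0,0],
  [0.9,0,0,0],
  [0.85,0.05,0,0],
  [0.9,0.05,0,0],
  [0.9,0.1,0,0],
  [0.85,0.1,0,0],
  [0.9,0.1,0,0],
  [0.85,0.15,0,0],
  [0.9,0.15,0,0],
  [0,0,0,0],
])

```text
clock: 19.72
tool_pos: [0.5673, -0.1821, 0.0481]
orientation: [-180.0, 0.1, 173.1]
force: [1.3, -5.5, -0.7]
opening: 0.014
```

```bash
python3 nx.py 7.95 0.7 9 4.2 10
```

```text
t 19.72 fix [ 35.89 -33.03] z 48.07927482228292 F [ 2.4  -5.07] Fmom [ 1.92 -4.67] normal [ 0.39 -0.92] Fn 5.045671716450591 5.601212316384843 ori [-179.99    0.07  173.14] open 0.014
fit [-1.34  0.05 -1.64  1.44] res [ 0.01 -0.03  0.04 -0.   -0.04  0.02] cmd pen 0.30079376064271335
dist to edges [39.53 11.76 16.69 42.1  60.99 71.85 79.19]
[[0.85, 0.15, 0, 0], [0.9, 0.15, 0, 0], [0.85, 0.2, 0, 0], [0.9, 0.2, 0, 0], [0.85, 0.25, 0, 0], [0.85, 0.25, 0, 0], [0.85, 0.3, 0, 0], [0.85, 0.3, 0, 0], [0.85, 0.3, 0, 0], [0.8, 0.35, 0, 0]]
sum [8.55 2.45]
```

>>> jog_arm([
  [0.85,0.15,0,0],
  [0.9,0.15,0,0],
  [0.85,0.2,0,0],
  [0.9,0.2,0,0],
  [0.85,0.25,0,0],
  [0.85,0.25,0,0],
  [0.85,0.3,0,0],
  [0.85,0.3,0,0],
  [0.85,0.3,0,0],
  [0.8,0.35,0,0],
])

```text
clock: 20.55
tool_pos: [0.5756, -0.1796, 0.048]
orientation: [-180.0, 0.0, 173.1]
force: [1.1, -5.5, -0.9]
opening: 0.0139
```

```bash
python3 nx.py 8.55 2.45 9 4 10
```

```text
t 20.55 fix [ 43.43 -28.73] z 48.047021564320154 F [ 2.27 -5.1 ] Fmom [ 2.01 -4.58] normal [ 0.57 -0.82] Fn 4.903576698414456 5.48152418323197 ori [-180.      0.05  173.13] open 0.0139
fit [-1.32  0.05 -1.62  1.42] res [ 0.01 -0.03  0.05 -0.   -0.04  0.01  0.01] cmd pen 0.23994751764247058
dist to edges [47.49 20.42  8.08 34.21 55.31 69.2  79.7 ]
[[0.85, 0.35, 0, 0], [0.8, 0.3, 0, 0], [0.85, 0.4, 0, 0], [0.8, 0.4, 0, 0], [0.8, 0.4, 0, 0], [0.75, 0.45, 0, 0], [0.8, 0.45, 0, 0], [0.75, 0.5, 0, 0], [0.75, 0.5, 0, 0], [0.7, 0.5, 0, 0]]
sum [7.85 4.25]
```

>>> jog_arm([
  [0.85,0.35,0,0],
  [0.8,0.3,0,0],
  [0.85,0.4,0,0],
  [0.8,0.4,0,0],
  [0.8,0.4,0,0],
  [0.75,0.45,0,0],
  [0.8,0.45,0,0],
  [0.75,0.5,0,0],
  [0.75,0.5,0,0],
  [0.7,0.5,0,0],
])

```text
clock: 21.38
tool_pos: [0.5833, -0.1753, 0.048]
orientation: [-180.0, 0.0, 173.1]
force: [2.6, -5.6, -0.6]
opening: 0.0139
```

```bash
python3 nx.py 7.85 4.25 9 4 10
```

```text
t 21.38 fix [ 50.   -22.88] z 47.98407221111597 F [ 3.69 -4.91] Fmom [ 3.1  -4.25] normal [ 0.74 -0.67] Fn 5.152294065976967 6.032296108819843 ori [-180.      0.03  173.13] open 0.0139
fit [-1.29  0.05 -1.58  1.39] res [ 0.   -0.02  0.06  0.   -0.04 -0.   -0.01  0.02] cmd pen 0.18231154849299913
dist to edges [55.06 29.02  3.34 25.83 48.94 65.75 79.33]
[[0.75, 0.5, 0, 0], [0.7, 0.5, 0, 0], [0.75, 0.55, 0, 0], [0.65, 0.55, 0, 0], [0.7, 0.6, 0, 0], [0.65, 0.6, 0, 0], [0.65, 0.65, 0, 0], [0.65, 0.65, 0, 0], [0.6, 0.65, 0, 0], [0.6, 0.65, 0, 0]]
sum [6.7 5.9]
```

>>> jog_arm([
  [0.75,0.5,0,0],
  [0.7,0.5,0,0],
  [0.7,0.55,0,0],
  [0.65,0.55,0,0],
  [0.65,0.6,0,0],
  [0.65,0.6,0,0],
  [0.65,0.65,0,0],
  [0.65,0.65,0,0],
  [0.6,0.65,0,0],
  [0.6,0.65,0,0],
])

```text
clock: 22.22
tool_pos: [0.5898, -0.1693, 0.048]
orientation: [-180.0, 0.0, 173.1]
force: [2.9, -3.9, -1.4]
opening: 0.0138
```

```bash
sed -i 's#/\.43#/.40#' nx.py; python3 nx.py 6.6 5.9 9 4 10
```

```text
t 22.22 fix [ 55.07 -15.67] z 47.959569845410655 F [ 3.72 -3.21] Fmom [ 4.04 -3.52] normal [ 0.88 -0.48] Fn 5.231600130149633 4.809837712730256 ori [-180.      0.02  173.13] open 0.0138
fit [-1.28  0.05 -1.57  1.38] res [ 0.   -0.02  0.06  0.01 -0.04 -0.   -0.02  0.01  0.01] cmd pen 0.14992856360995202
dist to edges [61.93 37.27 11.13 17.13 41.91 61.43 77.91]
[[0.65, 0.65, 0, 0], [0.55, 0.7, 0, 0], [0.6, 0.7, 0, 0], [0.55, 0.7, 0, 0], [0.5, 0.75, 0, 0], [0.5, 0.75, 0, 0], [0.5, 0.75, 0, 0], [0.45, 0.75, 0, 0], [0.45, 0.8, 0, 0], [0.4, 0.8, 0, 0]]
sum [5.15 7.35]
```

>>> jog_arm([
  [0.65,0.65,0,0],
  [0.55,0.7,0,0],
  [0.6,0.7,0,0],
  [0.55,0.7,0,0],
  [0.5,0.75,0,0],
  [0.5,0.75,0,0],
  [0.5,0.75,0,0],
  [0.45,0.75,0,0],
  [0.45,0.8,0,0],
  [0.4,0.8,0,0],
])

```text
clock: 23.05
tool_pos: [0.5948, -0.1619, 0.0479]
orientation: [-180.0, 0.0, 173.1]
force: [3.9, -3.1, -1.4]
opening: 0.0137
```

```bash
python3 nx.py 5.15 7.35 9.5 4 10
```

```text
t 23.05 fix [58.34 -7.39] z 47.873813610621696 F [ 4.43 -2.21] Fmom [ 4.28 -2.39] normal [ 0.97 -0.25] Fn 4.745028133240568 4.8493053411820926 ori [-180.      0.01  173.13] open 0.0137
fit [-1.28  0.05 -1.56  1.37] res [-0.   -0.02  0.06  0.01 -0.04 -0.01 -0.02  0.01  0.01  0.01] cmd pen 0.03175151227756327
dist to edges [68.04 45.1  20.03  8.25 34.23 56.2  75.39]
[[0.45, 0.85, 0, 0], [0.4, 0.85, 0, 0], [0.4, 0.85, 0, 0], [0.4, 0.9, 0, 0], [0.3, 0.9, 0, 0], [0.3, 0.9, 0, 0], [0.3, 0.9, 0, 0], [0.25, 0.9, 0, 0], [0.25, 0.95, 0, 0], [0.2, 0.9, 0, 0]]
sum [3.25 8.9 ]
```

>>> jog_arm([
  [0.45,0.85,0,0],
  [0.4,0.85,0,0],
  [0.4,0.85,0,0],
  [0.4,0.9,0,0],
  [0.3,0.9,0,0],
  [0.3,0.9,0,0],
  [0.3,0.9,0,0],
  [0.25,0.9,0,0],
  [0.25,0.95,0,0],
  [0.2,0.9,0,0],
])

```text
clock: 23.88
tool_pos: [0.5979, -0.153, 0.0478]
orientation: [180.0, 0.0, 173.1]
force: [3.7, -1.5, -0.1]
opening: 0.0139
```

```bash
python3 nx.py 3.25 8.9 9.5 4 10
```

```text
t 23.88 fix [59.53  2.01] z 47.83833776638785 F [ 3.95 -0.71] Fmom [ 4.11 -0.96] normal [1. 0.] Fn 4.1040386987222455 3.9472253926040093 ori [180.     0.   173.13] open 0.0139
fit [-1.28  0.05 -1.56  1.36] res [-0.   -0.02  0.07  0.01 -0.04 -0.   -0.02  0.01  0.   -0.    0.02] cmd pen -0.021447985807019048
dist to edges [73.46 52.71 29.31  3.19 25.49 49.72 71.49]
[[0.2, 0.95, 0, 0], [0.15, 0.9, 0, 0], [0.15, 0.95, 0, 0], [0.1, 0.95, 0, 0], [0.1, 0.95, 0, 0], [0.05, 0.95, 0, 0], [0.05, 0.95, 0, 0], [0.0, 0.95, 0, 0], [0.0, 0.95, 0, 0], [-0.05, 0.95, 0, 0]]
sum [0.75 9.45]
```

>>> jog_arm([
  [0.2,0.95,0,0],
  [0.15,0.9,0,0],
  [0.15,0.95,0,0],
  [0.1,0.95,0,0],
  [0.1,0.95,0,0],
  [0.05,0.95,0,0],
  [0.05,0.95,0,0],
  [0,0.95,0,0],
  [0,0.95,0,0],
  [-0.05,0.95,0,0],
])

```text
clock: 24.72
tool_pos: [0.5986, -0.1435, 0.0478]
orientation: [180.0, -0.0, 173.1]
force: [3.8, -1.1, -0.6]
opening: 0.0139
```

```bash
python3 nx.py 0.75 9.45 9.5 4 10
```

```text
t 24.72 fix [58.16 11.4 ] z 47.84404281431256 F [ 3.95 -0.31] Fmom [3.73 0.16] normal [0.96 0.27] Fn 3.642055384976334 3.723276763282902 ori [180.    -0.   173.12] open 0.0139
fit [-1.28  0.05 -1.56  1.37] res [-0.   -0.02  0.06  0.01 -0.04 -0.01 -0.02  0.01  0.    0.    0.02 -0.02] cmd pen -0.025720195798616566
dist to edges [77.6  59.38 38.12 12.03 16.28 42.33 66.3 ]
[[-0.05, 0.95, 0, 0], [-0.1, 0.95, 0, 0], [-0.15, 0.95, 0, 0], [-0.15, 0.95, 0, 0], [-0.15, 0.9, 0, 0], [-0.2, 0.95, 0, 0], [-0.2, 0.9, 0, 0], [-0.2, 0.95, 0, 0], [-0.3, 0.9, 0, 0], [-0.25, 0.9, 0, 0]]
sum [-1.75  9.3 ]
```

>>> jog_arm([
  [-0.1,0.95,0,0],
  [-0.15,0.95,0,0],
  [-0.15,0.95,0,0],
  [-0.15,0.95,0,0],
  [-0.15,0.9,0,0],
  [-0.2,0.95,0,0],
  [-0.2,0.9,0,0],
  [-0.2,0.95,0,0],
  [-0.3,0.9,0,0],
  [-0.25,0.9,0,0],
])

```text
clock: 25.55
tool_pos: [0.5968, -0.1342, 0.0478]
orientation: [180.0, -0.0, 173.1]
force: [4.0, 0.1, -0.9]
opening: 0.0141
```

```bash
python3 nx.py -1.85 9.3 9.5 4.5 10
```

```text
t 25.55 fix [54.35 20.1 ] z 47.8415337163337 F [3.86 0.99] Fmom [3.07 1.17] normal [0.86 0.51] Fn 3.2416685682025337 3.8287990035724118 ori [180.    -0.   173.12] open 0.0141
fit [-1.28  0.05 -1.58  1.39] res [ 0.01 -0.02  0.05 -0.   -0.05 -0.01 -0.02  0.01  0.01  0.02  0.05  0.01
 -0.07] cmd pen 0.07199530663782419
dist to edges [80.37 65.01 46.27 21.51  6.8  34.18 59.95]
[[-0.35, 0.9, 0, 0], [-0.35, 0.85, 0, 0], [-0.4, 0.9, 0, 0], [-0.35, 0.85, 0, 0], [-0.4, 0.85, 0, 0], [-0.4, 0.85, 0, 0], [-0.45, 0.85, 0, 0], [-0.45, 0.85, 0, 0], [-0.5, 0.8, 0, 0], [-0.5, 0.8, 0, 0]]
sum [-4.15  8.5 ]
```

>>> jog_arm([
  [-0.35,0.9,0,0],
  [-0.4,0.85,0,0],
  [-0.4,0.9,0,0],
  [-0.35,0.85,0,0],
  [-0.4,0.85,0,0],
  [-0.45,0.85,0,0],
  [-0.45,0.85,0,0],
  [-0.45,0.85,0,0],
  [-0.5,0.8,0,0],
  [-0.5,0.8,0,0],
])

```text
clock: 26.38
tool_pos: [0.5925, -0.1257, 0.0479]
orientation: [180.0, 0.0, 173.1]
force: [2.8, 1.2, -0.9]
opening: 0.014
```

```bash
python3 nx.py -4.25 8.5 9.5 4.5 10
```

```text
t 26.38 fix [48.35 27.53] z 47.854055050661565 F [2.46 1.77] Fmom [3.06 2.32] normal [0.71 0.71] Fn 3.806590057747636 2.9905012240367026 ori [179.99   0.   173.12] open 0.014
fit [-1.29  0.04 -1.62  1.43] res [ 0.03 -0.03  0.03 -0.03 -0.08 -0.04 -0.04  0.    0.02  0.04  0.08  0.06
 -0.02 -0.18] cmd pen 0.23788836271590721
dist to edges [81.76 69.52 53.65 30.73  3.08 25.37 52.53]
[[-0.55, 0.8, 0, 0], [-0.55, 0.75, 0, 0], [-0.55, 0.75, 0, 0], [-0.6, 0.75, 0, 0], [-0.55, 0.75, 0, 0], [-0.65, 0.7, 0, 0], [-0.6, 0.7, 0, 0], [-0.65, 0.7, 0, 0], [-0.65, 0.65, 0, 0], [-0.65, 0.7, 0, 0]]
sum [-6.    7.25]
```

```bash
python3 nx.py 0 0 9.5 5.5 10 | tail -2
```

```text
[[-0.55, 0.75, 0, 0], [-0.6, 0.75, 0, 0], [-0.6, 0.75, 0, 0], [-0.55, 0.75, 0, 0], [-0.6, 0.7, 0, 0], [-0.6, 0.75, 0, 0], [-0.65, 0.7, 0, 0], [-0.6, 0.7, 0, 0], [-0.65, 0.65, 0, 0], [-0.7, 0.65, 0, 0]]
sum [-6.1   7.15]
```

>>> jog_arm([
  [-0.55,0.75,0,0],
  [-0.6,0.75,0,0],
  [-0.6,0.75,0,0],
  [-0.55,0.75,0,0],
  [-0.6,0.7,0,0],
  [-0.6,0.75,0,0],
  [-0.65,0.7,0,0],
  [-0.6,0.7,0,0],
  [-0.65,0.65,0,0],
  [-0.7,0.65,0,0],
])

```text
clock: 27.22
tool_pos: [0.5863, -0.1185, 0.0478]
orientation: [180.0, -0.0, 173.1]
force: [3.8, 3.2, -0.5]
opening: 0.014
```

```bash
python3 nx.py -6.1 7.15 9 5 10
```

```text
t 27.22 fix [40.76 33.16] z 47.80851333652324 F [3.04 3.96] Fmom [2.78 3.21] normal [0.52 0.85] Fn 4.194135398196703 4.959703815636261 ori [180.    -0.01 173.13] open 0.014
fit [-1.28  0.04 -1.67  1.48] res [ 0.06 -0.04 -0.   -0.08 -0.13 -0.08 -0.07 -0.01  0.02  0.06  0.12  0.12
  0.05 -0.1  -0.33] cmd pen 0.3423414261180583
dist to edges [81.84 72.86 60.09 39.37 12.5  16.26 44.39]
[[-0.65, 0.6, 0, 0], [-0.7, 0.55, 0, 0], [-0.7, 0.6, 0, 0], [-0.7, 0.55, 0, 0], [-0.7, 0.55, 0, 0], [-0.7, 0.55, 0, 0], [-0.7, 0.5, 0, 0], [-0.75, 0.5, 0, 0], [-0.75, 0.5, 0, 0], [-0.75, 0.45, 0, 0]]
sum [-7.1   5.35]
```

```bash
sed -i 's/Q,N=offs(v\[0\],rot=v\[1\])/Q,N=offs(v[0],off=5+v[4],rot=v[1])/; s#v\[3\]/1.5\]#v[3]/1.5,v[4]/.4]#; s/\[0,0,0,0\],diff_step=1e-3,x_scale=\[1,.02,1,1\]/[-1,.04,-1.5,1,-.1],diff_step=1e-3,x_scale=[1,.02,1,1,.3]/' nx.py; python3 nx.py 0 0 9 5 10
```

```text
t 27.22 fix [40.76 33.16] z 47.80851333652324 F [3.04 3.96] Fmom [2.78 3.21] normal [0.51 0.86] Fn 4.186414077368303 4.953749342897278 ori [180.    -0.01 173.13] open 0.014
fit [-1.35  0.06 -1.21  1.   -0.32] res [-0.05  0.    0.12  0.05 -0.03 -0.02 -0.06 -0.04 -0.04 -0.02  0.05  0.08
  0.08  0.01 -0.12] cmd pen 0.1389849221122503
dist to edges [81.84 72.86 60.09 39.37 12.5  16.26 44.39]
[[-0.65, 0.6, 0, 0], [-0.7, 0.55, 0, 0], [-0.7, 0.55, 0, 0], [-0.7, 0.55, 0, 0], [-0.7, 0.55, 0, 0], [-0.75, 0.55, 0, 0], [-0.7, 0.5, 0, 0], [-0.75, 0.5, 0, 0], [-0.75, 0.5, 0, 0], [-0.8, 0.45, 0, 0]]
sum [-7.2  5.3]
```

>>> jog_arm([
  [-0.65,0.55,0,0],
  [-0.7,0.55,0,0],
  [-0.7,0.55,0,0],
  [-0.7,0.55,0,0],
  [-0.7,0.5,0,0],
  [-0.75,0.55,0,0],
  [-0.7,0.5,0,0],
  [-0.75,0.5,0,0],
  [-0.75,0.5,0,0],
  [-0.8,0.45,0,0],
])

```text
clock: 28.05
tool_pos: [0.5791, -0.1133, 0.0478]
orientation: [180.0, -0.0, 173.1]
force: [2.9, 4.0, -0.8]
opening: 0.0138
```

```bash
python3 nx.py -7.2 5.2 9 5 10
```

```text
t 28.05 fix [32.61 36.77] z 47.81314286002432 F [2.01 4.49] Fmom [2.63 4.62] normal [0.32 0.95] Fn 5.209164884391441 4.893729749083371 ori [179.99  -0.01 173.12] open 0.0138
fit [-1.36  0.06 -1.12  0.91 -0.39] res [-0.07  0.01  0.13  0.06 -0.02 -0.02 -0.07 -0.06 -0.06 -0.03  0.04  0.08
  0.1   0.04 -0.06 -0.09] cmd pen 0.23659728653851755
dist to edges [80.94 75.17 65.47 47.07 21.33  7.46 36.18]
[[-0.75, 0.45, 0, 0], [-0.8, 0.45, 0, 0], [-0.75, 0.4, 0, 0], [-0.8, 0.4, 0, 0], [-0.85, 0.4, 0, 0], [-0.8, 0.35, 0, 0], [-0.8, 0.35, 0, 0], [-0.85, 0.35, 0, 0], [-0.85, 0.3, 0, 0], [-0.85, 0.3, 0, 0]]
sum [-8.1   3.75]
```

>>> jog_arm([
  [-0.75,0.45,0,0],
  [-0.8,0.45,0,0],
  [-0.75,0.4,0,0],
  [-0.8,0.35,0,0],
  [-0.85,0.4,0,0],
  [-0.8,0.35,0,0],
  [-0.8,0.35,0,0],
  [-0.85,0.35,0,0],
  [-0.85,0.3,0,0],
  [-0.85,0.3,0,0],
])

```text
clock: 28.88
tool_pos: [0.5709, -0.1094, 0.0478]
orientation: [180.0, -0.0, 173.1]
force: [3.0, 5.0, -2.2]
opening: 0.0139
```

```bash
python3 nx.py -8.1 3.7 9 5 10
```

```text
t 28.88 fix [23.75 38.74] z 47.76471822309838 F [1.81 5.51] Fmom [1.99 5.49] normal [0.12 0.99] Fn 5.687572979642273 5.681639364834111 ori [179.98  -0.02 173.12] open 0.0139
fit [-1.36  0.06 -1.11  0.9  -0.4 ] res [-0.07  0.01  0.13  0.07 -0.02 -0.02 -0.07 -0.06 -0.06 -0.03  0.04  0.08
  0.1   0.05 -0.06 -0.08 -0.01] cmd pen 0.28354284163502186
dist to edges [79.24 76.79 70.31 54.44 30.11  1.66 27.48]
[[-0.85, 0.3, 0, 0], [-0.85, 0.3, 0, 0], [-0.85, 0.3, 0, 0], [-0.85, 0.2, 0, 0], [-0.9, 0.25, 0, 0], [-0.85, 0.2, 0, 0], [-0.9, 0.2, 0, 0], [-0.85, 0.15, 0, 0], [-0.9, 0.2, 0, 0], [-0.85, 0.15, 0, 0]]
sum [-8.65  2.25]
```

>>> jog_arm([
  [-0.85,0.35,0,0],
  [-0.85,0.3,0,0],
  [-0.85,0.3,0,0],
  [-0.85,0.2,0,0],
  [-0.9,0.25,0,0],
  [-0.85,0.2,0,0],
  [-0.9,0.2,0,0],
  [-0.85,0.15,0,0],
  [-0.9,0.2,0,0],
  [-0.85,0.15,0,0],
])

```text
clock: 29.72
tool_pos: [0.5615, -0.1072, 0.0475]
orientation: [180.0, -0.1, 173.1]
force: [1.0, 5.4, -1.5]
opening: 0.0141
```

```bash
python3 nx.py -8.65 2.3 8.5 4.5 10
```

```text
t 29.72 fix [14.14 38.93] z 47.50910856331772 F [-0.2   5.44] Fmom [0.37 5.17] normal [-0.06  1.  ] Fn 5.134288238198046 5.445024718536671 ori [179.99  -0.09 173.11] open 0.0141
fit [-1.36  0.06 -1.13  0.92 -0.39] res [-0.07  0.01  0.13  0.06 -0.02 -0.02 -0.07 -0.06 -0.06 -0.03  0.04  0.08
  0.1   0.04 -0.06 -0.09 -0.03  0.03] cmd pen 0.15767319064658275
dist to edges [76.64 77.76 74.73 61.69 39.09 11.15 18.  ]
[[-0.85, 0.15, 0, 0], [-0.85, 0.15, 0, 0], [-0.8, 0.1, 0, 0], [-0.85, 0.1, 0, 0], [-0.85, 0.1, 0, 0], [-0.85, 0.05, 0, 0], [-0.85, 0.05, 0, 0], [-0.85, 0.05, 0, 0], [-0.85, 0.05, 0, 0], [-0.85, 0.0, 0, 0]]
sum [-8.45  0.8 ]
```

>>> jog_arm([
  [-0.85,0.15,0,0],
  [-0.85,0.15,0,0],
  [-0.8,0.1,0,0],
  [-0.85,0.1,0,0],
  [-0.85,0.1,0,0],
  [-0.85,0.05,0,0],
  [-0.85,0.05,0,0],
  [-0.85,0.05,0,0],
  [-0.85,0.05,0,0],
  [-0.85,0,0,0],
])

```text
clock: 30.55
tool_pos: [0.5532, -0.1065, 0.0476]
orientation: [180.0, -0.1, 173.1]
force: [0.9, 6.0, -1.0]
opening: 0.0139
```

```bash
python3 nx.py -8.45 0.8 8.5 4.5 9
```

```text
t 30.55 fix [ 5.82 37.79] z 47.56241066257663 F [-0.45  6.06] Fmom [0.22 5.51] normal [-0.18  0.98] Fn 5.371353128667661 6.0387604121787835 ori [179.99  -0.08 173.11] open 0.0139
fit [-1.35  0.06 -1.15  0.95 -0.37] res [-0.05  0.01  0.13  0.05 -0.03 -0.03 -0.07 -0.06 -0.05 -0.02  0.05  0.09
  0.1   0.04 -0.07 -0.1  -0.04  0.    0.05] cmd pen 0.1414356728525128
dist to edges [74.03 78.28 78.24 67.71 46.73 19.44  9.61]
[[-0.95, 0.05, 0, 0], [-0.95, 0.05, 0, 0], [-0.95, 0.05, 0, 0], [-0.95, -0.0, 0, 0], [-0.95, -0.0, 0, 0], [-0.95, -0.0, 0, 0], [-0.9, -0.0, 0, 0], [-0.95, -0.05, 0, 0], [-0.95, 0.0, 0, 0], [0, 0, 0, 0]]
sum [-8.5  0.1]
```

>>> jog_arm([
  [-0.9,0.1,0,0],
  [-0.95,0.05,0,0],
  [-0.95,0.05,0,0],
  [-0.95,0,0,0],
  [-0.95,0,0,0],
  [-0.95,0,0,0],
  [-0.9,0,0,0],
  [0,0,0,0],
  [0,0,0,0],
  [0,0,0,0],
])

```text
clock: 31.38
tool_pos: [0.5467, -0.1064, 0.0477]
orientation: [-180.0, -0.1, 173.1]
force: [-0.2, 5.5, -0.5]
opening: 0.0137
```

```bash
python3 nx.py -6.55 0.2 4 4.5 5
```

```text
t 31.38 fix [-0.54 36.46] z 47.683134449837375 F [-1.4   5.28] Fmom [-1.04  5.18] normal [-0.22  0.98] Fn 5.286424899295315 5.457854178330417 ori [-180.     -0.08  173.11] open 0.0137
fit [-1.34  0.05 -1.18  0.98 -0.36] res [-0.03  0.02  0.12  0.05 -0.04 -0.04 -0.07 -0.06 -0.05 -0.02  0.06  0.1
  0.11  0.05 -0.07 -0.11 -0.05 -0.02  0.02  0.06] cmd pen 0.021366456497427133
dist to edges [72.17 78.84 81.05 72.39 52.63 25.84  3.13]
[[-0.8, 0.0, 0, 0], [-0.8, 0.05, 0, 0], [-0.8, 0.05, 0, 0], [-0.8, -0.0, 0, 0], [-0.8, 0.0, 0, 0], [0, 0, 0, 0], [0, 0, 0, 0], [0, 0, 0, 0], [0, 0, 0, 0], [0, 0, 0, 0]]
sum [-4.   0.1]
```

>>> jog_arm([
  [0.2,1,0,0],
  [0.4,3,0,0],
  [0.4,4,2,0],
  [0,4,20,0],
  [0,10,25,0],
  [1,20,22,0],
  [1,30,0,0],
  [1,30,0,0],
  [1,30,0,0],
  [1,30,0,0],
])

```text
clock: 32.22
tool_pos: [0.553, 0.0566, 0.1173]
orientation: [-180.0, 0.0, 173.1]
force: [0.9, 0.6, -1.1]
opening: 0.0141
```

>>> jog_arm([
  [1,30,0,0],
  [1,30,0,0],
  [1,30,0,0],
  [1,25,0,0],
  [1,20,0,0],
  [1,12,0,0],
  [0.5,5,0,0],
  [0,0,0,0],
  [0,0,0,0],
  [0,0,0,0],
])

```text
clock: 33.05
tool_pos: [0.5598, 0.2064, 0.1168]
orientation: [-180.0, -0.0, 173.1]
force: [0.5, -0.6, -1.1]
opening: 0.0137
```

```bash
python3 st.py; python3 - <<'E'
from h import *
S=snap('scene','scene5');s=cv2.imread('pics/scene5.png')
cv2.imwrite('pics/e5.png',cv2.resize(s[180:310,160:290],None,fx=4.5,fy=4.5,interpolation=cv2.INTER_CUBIC))
E
```

```text
33.05 [559.84 206.35 116.84] fix [-54.85 344.79] F [ 0.49 -0.55 -1.14] Ffix [ 0.6  -0.43] M [-0.09  0.01 -0.01] [-179.98   -0.02  173.07] 0.013711960813281236
```

View pics/e5.png

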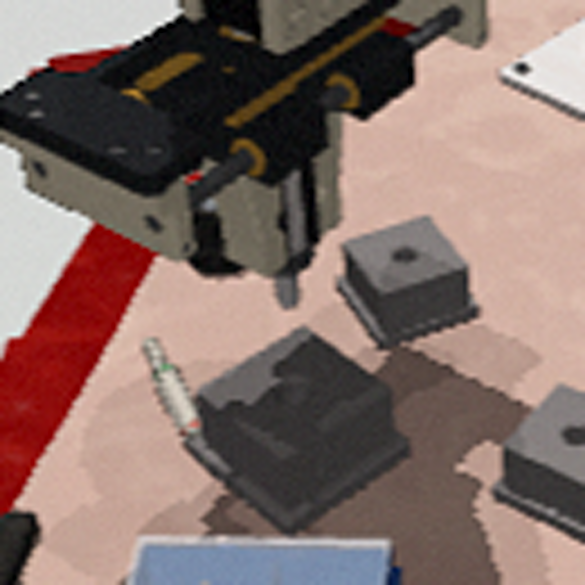

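>>> jog_arm([
  [0,1,0,0],
  [0,0,-10,0],
  [0,0,-10,0],
  [0,0,-10,0],
  [0,0,-7,0],
  [0,0,-5,0],
  [0,0,-4,0],
  [0,0,-3,0],
  [0,0,0,0],
  [0,0,0,0],
])

```text
clock: 33.93
tool_pos: [0.5601, 0.2086, 0.0679]
orientation: [-180.0, 0.0, 173.1]
force: [-0.1, -1.1, -1.5]
opening: 0.0138
```

```bash
python3 st.py; python3 - <<'E'
from h import *
S=snap('scene','scene6');s=cv2.imread('pics/scene6.png')
cv2.imwrite('pics/e6.png',cv2.resize(s[190:310,160:290],None,fx=5,fy=5,interpolation=cv2.INTER_CUBIC))
E
```

```text
33.93 [560.08 208.58  67.89] fix [-55.09 347.01] F [-0.15 -1.07 -1.46] Ffix [ 0.09 -1.08] M [-0.01 -0.01  0.01] [-180.      0.    173.13] 0.013816562805505085
```

View pics/e6.png

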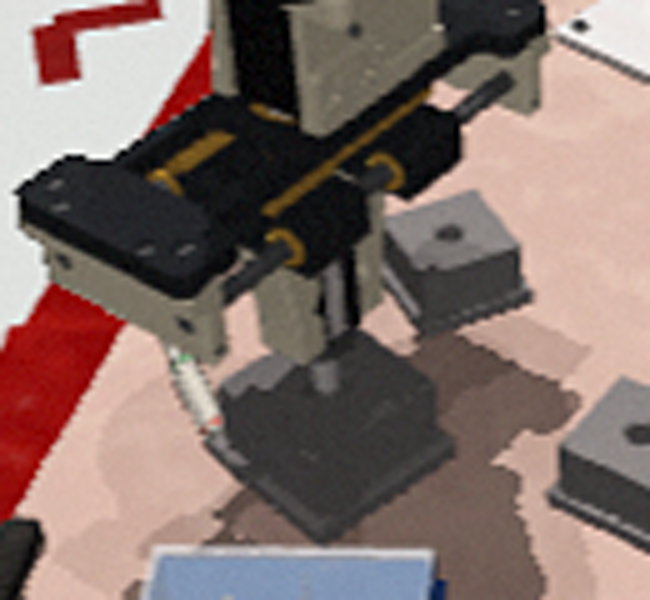

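>>> jog_arm([
  [-0.2,-0.6,0,0],
  [0,-0.6,0,0],
  [0,0,-3,0],
  [0,0,-4,0],
  [0,0,-4,0],
  [0,0,-4,0],
  [0,0,-3,0],
  [0,0,-2,0],
  [0,0,0,0],
  [0,0,0,0],
])

```text
clock: 34.82
tool_pos: [0.5598, 0.2073, 0.0477]
orientation: [-180.0, -0.0, 173.1]
force: [0.2, -0.5, -1.3]
opening: 0.0141
```

```bash
python3 st.py
```

```text
34.82 [559.78 207.28  47.72] fix [-55.11 345.69] F [ 0.25 -0.52 -1.27] Ffix [ 0.35 -0.45] M [-0.06 -0.06 -0.03] [-179.99   -0.01  173.13] 0.014078443232211758
```

Free so far. I'll lower by 1 mm until the flange seats.

>>> jog_arm([
  [0,0,-0.3,0],
  [0,0,-0.3,0],
  [0,0,-0.3,0],
  [0,0,-0.2,0],
  [0,0,0,0],
  [0,0,0,0],
  [0,0,0,0],
  [0,0,0,0],
  [0,0,0,0],
  [0,0,0,0],
])

```text
clock: 35.65
tool_pos: [0.5599, 0.2073, 0.0469]
orientation: [180.0, 0.0, 173.1]
force: [0.3, 0.2, 0.4]
opening: 0.0137
```

```bash
python3 st.py
```

```text
35.65 [559.88 207.34  46.87] fix [-55.02 345.76] F [0.33 0.24 0.39] Ffix [0.27 0.3 ] M [-0.04  0.09  0.  ] [179.99   0.01 173.13] 0.01373545561321615
```

>>> jog_arm([
  [0,0,0,0],
  [0,0,0,0],
  [0,0,0,0],
  [0,0,0,0],
  [0,0,0,0],
  [0,0,0,0],
  [0,0,0,0],
  [0,0,0,0],
  [0,0,0,0],
  [0,0,0,0],
], fingers=80)

```text
clock: 36.48
tool_pos: [0.5598, 0.2073, 0.0468]
orientation: [180.0, 0.0, 173.1]
force: [-0.4, 0.1, 0.3]
opening: 0.0747
```

>>> jog_arm([
  [0,0,5,0],
  [0,0,20,0],
  [0,0,30,0],
  [0,0,35,0],
  [0,-10,30,0],
  [0,-30,20,0],
  [0,-30,0,0],
  [0,-35,0,0],
  [0,-35,0,0],
  [0,-35,0,0],
])

```text
clock: 37.32
tool_pos: [0.5596, 0.031, 0.1876]
orientation: [180.0, 0.1, 173.2]
force: [0.9, 0.3, 0.0]
opening: 0.0798
```

>>> jog_arm([
  [0,-35,0,0],
  [0,-35,0,0],
  [0,-20,0,0],
  [0,0,0,0],
  [0,0,0,0],
  [0,0,0,0],
  [0,0,0,0],
  [0,0,0,0],
  [0,0,0,0],
  [0,0,0,0],
])

```text
clock: 38.15
tool_pos: [0.5599, -0.057, 0.1868]
orientation: [-180.0, -0.0, 173.2]
force: [0.2, 0.3, -0.1]
opening: 0.0798
```

```bash
python3 st.py; python3 - <<'E'
from h import *
S=snap('scene','scene7');T=snap('top','top7');s=cv2.imread('pics/scene7.png');t=cv2.imread('pics/top7.png')
a=cv2.resize(s[190:310,180:340],(600,450),interpolation=cv2.INTER_CUBIC)
b=cv2.resize(t[145:305,140:300],(450,450),interpolation=cv2.INTER_CUBIC)
cv2.imwrite('pics/e7.png',cv2.resize(np.hstack([a,b]),(800,343)))
E
```

```text
38.15 [559.87 -57.   186.78] fix [ 1.73 87.59] F [ 0.22  0.35 -0.07] Ffix [0.14 0.39] M [-0.07 -0.11  0.02] [-180.     -0.    173.19] 0.07975361061161541
```

View pics/e7.png

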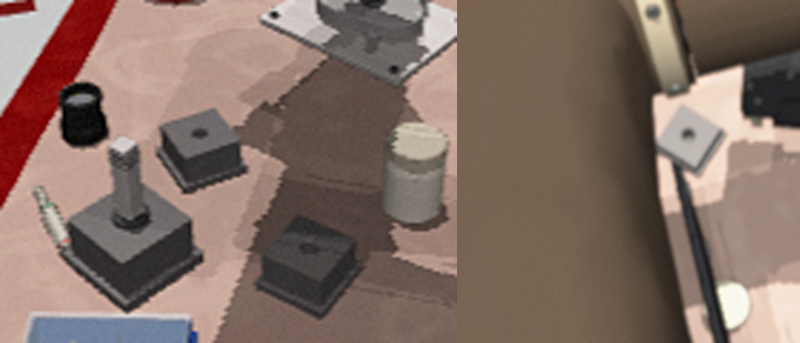

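```bash
python3 - <<'E'
from h import *
a=load('scene0')['image'].astype(int);b=load('scene7')['image'].astype(int)
def blob(im,f,box):
    x0,y0,x1,y1=box;m=f(im[y0:y1,x0:x1]);v,u=np.nonzero(m);return u.mean()+x0,v.mean()+y0,len(u)
for im in(a,b):
    print('top',blob(im,lambda q:(q.mean(2)>150)&(q.max(2)-q.min(2)<25),(215,232,235,246)),
     'loupe',blob(im,lambda q:q.mean(2)<45,(198,215,222,245)),'jar',blob(im,lambda q:(q.mean(2)>100)&(q[...,0]-q[...,2]<32)&(q[...,0]-q[...,1]<14),(305,225,345,275)))
print(get_obs()['qvel'].round(2)); close_job()
E
```

```text
top (np.float64(221.85714285714286), np.float64(240.71428571428572), 35) loupe (np.float64(207.80836236933797), np.float64(229.404181184669), 287) jar (np.float64(324.9468503937008), np.float64(249.41535433070865), 508)
top (np.float64(222.5151515151515), np.float64(240.12121212121212), 33) loupe (np.float64(208.12177121771217), np.float64(229.80073800738006), 271) jar (np.float64(325.1958333333333), np.float64(251.65416666666667), 480)
[-0.15 -0.02  0.05 -0.04  0.02  0.04]
the job is handed in; nothing more can be done
```

I traced the cam edge from the start-pin hollow over the large nose to the finish-block hollow, put the stylus back in the largest stand, and handed the job in at about 38 s. No verdict was reported.

**Trace:**
- Contact readings were about 3–6 N, taken once per move call, and the highest was about 6 N. Forces between readings were not seen.
- The ball centre stayed about 20 mm above the bench, worked out from the grip height rather than measured directly.
- The readings in touch came within about 2–8 mm of each of `edge_0` to `edge_6` in turn.

**Contact gap:** contact was lost once, on the way to `edge_1`; the reading there was about 0 N. I pressed in again until it read about 3.8 N and carried on, so the trace was not unbroken.

**Putting back:** the lift-force reading changed sign as the flange seated. After release, the last picture shows the stylus upright and home. Its handle top is within 1 pixel of where it started, which I put at about 1–2 mm.

**Other checks:**
- The loupe shows no movement (under 0.6 pixel).
- The jar's mask centre shifted about 2 pixels, with the arm's shadow now lying across it. The arm never came near the jar.
- The scene camera read heights about 4.5 mm low, so I took positions from the top camera and checked them by feel.
- The final edge fit put the cam about 1–2 mm off nominal and turned about 0.05 rad, with residuals up to 0.13 mm.

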